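Tighten the lens retaining ring of an inspection camera with a two-pin spanner

ROBOT

A 6-joint arm with a two-finger parallel gripper is mounted at the origin on the work surface. World frame = base frame: x ahead of the robot, y to its left, z up, the work surface at z = 0. Lengths are in m, angles in rad, forces in N, time in s.
With the tool pointing down it reaches from about 0.3 to 0.775 m from the base axis. Payload 14.6 kg.
Tool frame: the origin (TCP) lies at the very end of the fingers, on their centre line; the grasp point (between the pads) lies 19 mm behind it; y points along the fingers, z is the direction in which the jaws open and shut, and the axes are right-handed (so a half turn about y gives the same grasp; the last joint's range is limited). The gripper opens to 94 mm and grips with 3 to 60 N. Pads are 16 mm wide; open, the fingers measure 119 mm over their backs; the gripper's body (75 mm by 177 mm) begins 78 mm behind the grasp point.
Start: joints at [-1.339, 0.3, 1.521, -0, 1.321, -0.067], TCP at [0.162, -0.526, 0.184] pointing down, gripper open.
Joint ranges: [-3.03, 3.03], [-0.79, 2.21], [0.23, 2.52], [-1.04, 4.18], [0, 3.07], [-2.55, 2.55]. Speed limits (rad/s): [2.22, 2.22, 2.57, 3.14, 3.14, 3.14].

INTERFACE

Orientations are given as [roll, pitch, yaw] about the fixed x, y, z axes, in that order (R = Rz(yaw) Ry(pitch) Rx(roll)).
In Python, from station import get_obs, camera, hand_in, masks_of gives the robot as it stands.
- The arm moves only by the shell command python3 -m jog 'ROWS' [FORCE]. ROWS is text: rows parted by semicolons, each of 7 numbers parted by spaces: the shift along the world's x, y, z in mm, then the turn, a rotation vector about the world's x, y, z in degrees, then the closure, from 0 (fully open) to 1 (shut). A call has 1 to 10 rows; each row is the pose to reach, as a shift and turn from the pose measured when the call began; what a row does not reach only later rows make up. A row lasts 1/12 s, in which the tool goes at most 41.7 mm and 7.16 degrees, less where a joint would pass 70% of its speed; a pose out of reach is approached as far as the arm can. A call with a gripper value outside its range is refused whole. The fingers move at their own pace and stop on an object; FORCE is the grip in N (left out, the last holds). Time passes only in rows, so rows that repeat a pose let the fingers close. It gives the time, the measured TCP pose, the force and the opening at its end, in the units of the state.
- get_obs(): the state, without advancing time (a new reading comes with each control period).
- camera(name): name is "scene" or "top" or "wrist"; returns a dict with "img" (384x512x3 uint8, red, green, blue), "range_z" (384x512 float32, m along the optical axis (not along the pixel's ray), 0 where there is no reading), "fx", "fy", "cx", "cy" (pixels), "rvec" (rotation vector, rad) and "tvec" (3), from world to camera coordinates, as OpenCV has them. Camera axes: x right, y down, z forward; pixel columns grow to the right and rows downward; lengths in m; the calibration is good to about 2 mm. A picture is of the moment at which its call begins.
- hand_in(): hands the job in, once; it reports no verdict.
Trained networks look in the newest picture that a camera, given by its name, has taken for a name from the list of things; names that differ only in an ending like _2 or _b are one class to them, and where a whole thing is asked for, a point or a joint stands for the part that bears it (a point fixed in the world has none). Each returns a list of dicts, best first, with "conf" (0 to 1); they miss things now and then, are a little off and sometimes report something else, mostly with a low value. They report only what shows in the picture. A call takes as long as a camera call. They do not tell look-alikes from the thing itself.
- masks_of(thing, camera): "mask" (384x512 bool, what is visible of it) and "extent" ([left, top, right, bottom] in pixels, round what is visible of it).
The state is a dict: "time_s": time; "qpos": joint angles; "joint_vel": joint speeds; "tau": joint torques, N m; "ee_pos": TCP position; "eef_rot": TCP orientation; "force": force on the tool from outside, world axes, zero at the start; "moment": the same for the moment, N m; "grip_width": finger opening in m.
Only numpy, scipy, OpenCV 4.12 (cv2) and the standard library are available. Lean on these libraries where they do the work, as an engineer would, in place of code of your own. Each camera call takes 0.05 s, during which the arm holds its last target.

TASK

The inspection camera clamped in the tilting vise has a loose brass retaining ring inside its lens tube, under the red dust cap. Take the cap off and set it down flat, grip upwards, in the blue parts tray; then turn the ring clockwise with the two-pin spanner until it is fully home, keeping the spanner off the lens glass, and put the spanner back upright in its slot in the tool block, all the way down. Leave everything else on the bench where it is.

Things in the scene. Friction and masses are not known exactly. Their poses are not given: they have to be found in the camera images.
- vise: Fixed tilting vise holding a black camera, lens up. Origin: under the centre of its base (130 mm disc). The lens axis leans 30 degrees towards the vise's -x: from the ball joint, 75 mm above the origin, along (-0.5, 0, 0.866). Lens tube 64 mm outside, 55 mm inside; its rim is 120 mm up that axis, 179 mm above the bench. Jaws and camera, up to 118 mm wide (y), end 81 mm up the axis.
- ring_face (a point): Centre of the outer face of the brass ring, on the lens axis, 10 mm below the tube's rim. Turns with the ring: z out of the lens along its axis, x through both spanner holes. Ring 53 mm outside, 30 mm inside, 8 mm thick; two holes right through it, 20.5 mm either side of the axis, 6.5 mm diameter, 0.8 mm chamfer.
- retainer (a joint): Angle of the ring, rad. Grows as the ring turns clockwise seen looking into the lens (negative about ring_face's z); stops hard at 1.25, fully home. Starts between 0 and 0.5. Friction about 0.12 N m; it stays where it is left.
- lens_glass: The domed glass under the ring, 53 mm diameter, its crown 8 mm below the outer face of the ring. Origin on the lens axis 12 mm below the ring's face, z out of the lens. Not to be touched with the spanner.
- cap: Red dust cap, 35 g, on the lens at the start and leaning with it; pulls off freely along the lens axis. Origin: centre of its underside, z towards the grip. Plug 51 mm diameter, 6 mm high, loose inside the tube; flange 68 mm, 4 mm thick, resting on the rim; grip bar 36 mm (x) by 12 mm (y), 22 mm high, its top 32 mm from the origin.
- spanner: Steel, teal handle, 140 g, in the block's slot pins down. Origin: on its axis at the pin tips; z to the handle, x through the pins. Pins 4 mm thick, 6.5 long, rounded, at x = +-20.5 mm, alike; crossbar 48 (x) by 10 mm, z 6.5 to 16.5; collar 32 mm diameter, z 36.5 to 42.5; handle 26 (x) by 14 mm (y, grip across it), z 42.5 to 87.5. Fully engaged, the bar meets the ring, origin 6.5 mm below its face.
- block: Dark grey tool block, fixed to the bench, 74 mm (x) by 136 mm (y) by 46 mm high; origin: centre of its underside. Three short hex drivers stand in it, two at y = +53 mm (x = +18 and -18 mm) and one at y = -53 mm, 13 mm thick, their tops 86 mm above the bench.
- block_slot (a point): Centre of the mouth of the spanner's slot in the block's top, 46 mm above the bench; axes as the block's. Slot 57 mm long (y), 14 mm wide (x), 40 mm deep, 2 mm chamfer. The crossbar goes in along the slot (either way round) until the collar rests on the block's top; the spanner's origin is then 36.5 mm below this point.
- tray: Blue open parts tray, fixed to the bench, outside 130 mm (x) by 140 mm (y) by 22 mm high, walls 4 mm. Origin: centre of its underside.
- tray_in (a point): Centre of the tray's inner floor, axes as the tray's. A small adapter lies in the +y half of the tray; the -y half is free for the cap.
- adapter: Gold coaxial adapter standing in the tray, 22 mm diameter, 18 mm high, origin under its centre. Bystander.
- board_stack: Stack of circuit boards with gold connectors, 92 by 64 mm, 72 mm high, origin under its centre. Bystander.
- solder_spool: Spool of solder wire standing on end, 54 mm diameter, 42 mm high, origin under its centre. Bystander.
- screwdriver: Green screwdriver lying on the mat, 150 mm long, handle to its own -x. Bystander.
- alcohol_bottle: White plastic bottle with a blue cap, 46 mm diameter, 150 mm high, origin under its centre; the tallest bystander. Bystander.
- flux_bottle: Amber bottle, 36 mm diameter, 85 mm high, origin under its centre. Bystander.
- screw_jar: Low glass jar with a metal lid, 40 mm diameter, 34 mm high, origin under its centre. Bystander.
- bare_boards: Pile of bare boards, 90 by 64 mm, 24 mm high, origin under its centre. Bystander.
Things that resemble listed ones, but are neither listed nor needed, are in the scene too. What is shaped like the spanner but green, pink or purple is not meant.

How it is judged:
On the way, in this order (a step that is already met when the one before it is completed fails the run):
1. the dust cap stands flat, grip up, on the floor of the tray, let go (x of cap in the frame of tray_in between -0.035 and 0.035 m and y of cap in the frame of tray_in between -0.04 and 0.04 m and z of cap in the frame of tray_in below 0.005 m and angle between cap's own z axis and vertical below 0.12 rad and contact force between the fingers and cap below 0.5 N), for 0.2 s.
2. both pins of the spanner are in the ring's holes, the spanner in line with the lens (x of spanner in the frame of ring_face between -0.003 and 0.003 m and y of spanner in the frame of ring_face between -0.003 and 0.003 m and z of spanner in the frame of ring_face below -0.0035 m and angle between the z axis of spanner and the z axis of ring_face, either way round below 0.1 rad and angle between the x axis of spanner and the x axis of ring_face, either way round below 0.2 rad), for 0.1 s.
3. the ring is turned home with the spanner in it (all of step 2 and value of joint retainer above 1.19 rad), for 0.1 s.
At the end, for the whole second after the job is handed in: Ring within 0.06 rad of its stop (joint above 1.19); cap flat (7 degrees), grip up, on the tray's floor (5 mm); spanner upright (6 degrees) in its slot, within 3.5 mm of fully down and 6 mm of the slot's centre; both at rest (value of joint retainer above 1.19 rad and x of cap in the frame of tray_in between -0.035 and 0.035 m and y of cap in the frame of tray_in between -0.04 and 0.04 m and z of cap in the frame of tray_in below 0.005 m and angle between cap's own z axis and vertical below 0.12 rad and horizontal distance between spanner and block_slot below 0.006 m and z of spanner in the frame of block_slot below -0.033 m and angle between spanner's own z axis and vertical below 0.1 rad and linear speed of each of cap, spanner below 0.02 m/s); the robot touches nothing.
It fails at once if the spanner presses on the lens glass (contact force between spanner and lens_glass above 1 N).
It fails at once if a bystander is shifted by more than 15 mm (the adapter or the screwdriver by more than 20 mm) (distance of any of adapter, screwdriver from where it was at the start of the episode above 0.02 m or distance of any of board_stack, solder_spool, flux_bottle, alcohol_bottle, screw_jar, bare_boards from where it was at the start of the episode above 0.015 m).
It also fails if it takes over 61 s, if anything falls off the work surface, if the arm or the gripper's body presses on something with over 40 N, if the wrist force passes 120 N, or if a joint passes its speed limit or range.

## Working session

There is one attempt and no reset: what is moved stays moved. The work goes in short steps, Python scripts to look and compute and a shell command to move; the robot and the scene stay as the last step left them, time stands still between calls to the robot, and variables do not carry over. Pictures are saved under pics/ and viewed, and the job is handed in when it is done.

```bash
ls; mkdir -p pics; python3 - <<'E'
from station import *
import cv2,numpy as np
print(get_obs())
for n in ["scene","top","wrist"]:
    c=camera(n); cv2.imwrite(f"pics/{n}0.png",c["img"][:,:,::-1]); print(n,c["fx"],c["fy"],c["cx"],c["cy"],c["rvec"],c["tvec"])
E
```

```text
pics
{'time_s': 0.0, 'qpos': array([-1.33863562e+00,  3.00469126e-01,  1.52155222e+00, -1.59955525e-05,
        1.32069841e+00, -6.65908303e-02]), 'joint_vel': array([ 0.00033566, -0.00044544, -0.00148031, -0.00069372, -0.00045494,
        0.00054321]), 'tau': array([-1.25416813e-03, -5.31805193e+01, -3.52731764e+01,  7.07485783e-02,
        2.44888442e-02, -9.16751560e-05]), 'ee_pos': array([ 0.16181423, -0.52536992,  0.18329964]), 'eef_rot': array([-1.57192196e+00,  5.95396731e-05, -2.84283718e+00]), 'force': array([-0.10633602,  0.19954482,  0.60895962]), 'moment': array([ 0.00930106,  0.01552241, -0.02058727]), 'grip_width': 0.09382504678698825}
scene 480.4248873692464 480.4248873692464 258.47245349003487 186.64533047807254 [ 2.34502715  0.81838591 -0.28978561] [-0.40279514 -0.19532094  1.50920346]
top 449.1550211987808 449.1550211987808 255.29325132455418 195.4843738358574 [ 2.149915   -2.1016086   0.19737783] [-0.02310514  0.52536808  1.4789925 ]
wrist 271.837101940896 271.837101940896 253.26163467550214 190.64567574065825 [-2.33116648  1.72105044  0.25175907] [-0.54921042 -0.0298334   0.39217612]
```

View pics/scene0.png

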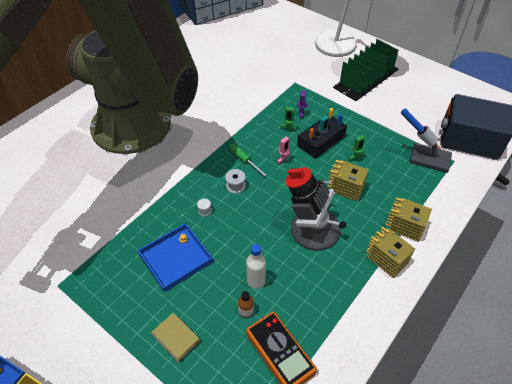

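View pics/top0.png

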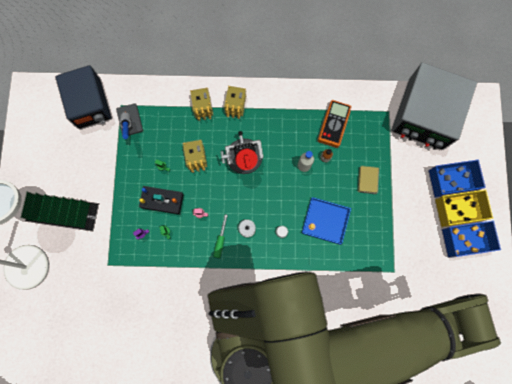

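View pics/wrist0.png

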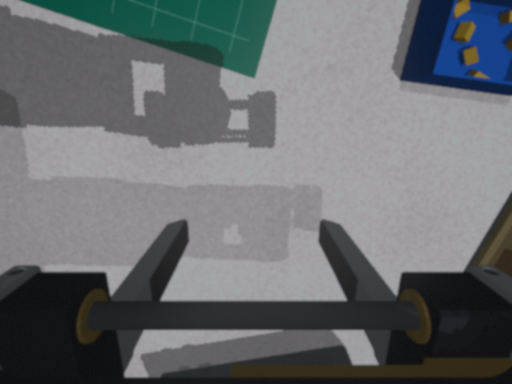

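The scene shows the tilted camera with red cap at (300,180), tray at (175,255), block at (322,135). Top view: vise (245,158), block (161,200), tray (326,221). Now I'll measure.

```bash
cat > h.py <<'E'
from station import *
import cv2,numpy as np
from scipy.spatial.transform import Rotation as R
from scipy.optimize import least_squares, minimize
def T(c):
    return R.from_rotvec(np.array(c["rvec"]).ravel()).as_matrix(), np.array(c["tvec"]).ravel()
def cloud(c,mask):
    Rm,t=T(c); z=c["range_z"]; v,u=np.nonzero(mask&(z>0)); z=z[v,u]
    P=np.stack([(u-c["cx"])/c["fx"]*z,(v-c["cy"])/c["fy"]*z,z],1)
    return (P-t)@Rm, u, v
def proj(c,P):
    Rm,t=T(c); q=np.atleast_2d(P)@Rm.T+t
    return np.stack([q[:,0]/q[:,2]*c["fx"]+c["cx"],q[:,1]/q[:,2]*c["fy"]+c["cy"]],1)
def crop(c,fn,x0,y0,x1,y1,s):
    im=c["img"][y0:y1,x0:x1,::-1]
    cv2.imwrite("pics/"+fn,cv2.resize(im,None,fx=s,fy=s,interpolation=cv2.INTER_CUBIC))
E
python3 - <<'E'
from h import *
for n in ["scene","top"]:
    c=camera(n)
    for th in ["vise","cap","spanner","block","tray","adapter","board_stack","solder_spool","screwdriver","alcohol_bottle","flux_bottle","screw_jar","bare_boards"]:
        for d in masks_of(th,n):
            P,u,v=cloud(c,d["mask"])
            if len(P)==0: continue
            print(n,th,round(d["conf"],2),np.array(d["extent"]).astype(int),len(P),"med",np.median(P,0).round(3),"lo",np.percentile(P,3,axis=0).round(3),"hi",np.percentile(P,97,axis=0).round(3))
    if n=="top": crop(c,"t1.png",110,130,270,260,5)
    else: crop(c,"s1.png",220,80,380,200,5); crop(c,"s2.png",260,150,360,250,6)
E
```

```text
scene vise 0.59 [289 176 346 247] 2829 med [0.679 0.007 0.097] lo [ 0.627 -0.027  0.005] hi [0.736 0.087 0.181]
scene cap 0.57 [284 170 314 188] 437 med [0.621 0.014 0.19 ] lo [ 0.592 -0.01   0.166] hi [0.645 0.053 0.207]
scene spanner 0.79 [275 136 290 165] 235 med [0.469 0.173 0.045] lo [0.45  0.157 0.   ] hi [0.478 0.194 0.087]
scene spanner 0.74 [317 115 327 132] 151 med [0.512 0.305 0.071] lo [0.486 0.297 0.046] hi [0.521 0.326 0.098]
scene spanner 0.74 [282 104 297 133] 274 med [0.402 0.289 0.04 ] lo [ 0.366  0.279 -0.001] hi [0.42  0.349 0.089]
scene spanner 0.57 [349 135 365 162] 201 med [0.631 0.311 0.052] lo [0.618 0.3   0.011] hi [0.64  0.327 0.088]
scene block 0.83 [292 108 346 154] 1218 med [0.521 0.291 0.043] lo [0.468 0.243 0.002] hi [0.551 0.374 0.08 ]
scene tray 0.78 [139 225 212 293] 2794 med [ 0.452 -0.257  0.005] lo [ 0.383 -0.326  0.   ] hi [ 0.523 -0.185  0.023]
scene board_stack 0.94 [326 160 369 200] 1108 med [0.67  0.186 0.064] lo [0.623 0.169 0.002] hi [0.711 0.235 0.073]
scene solder_spool 0.75 [226 169 246 192] 382 med [0.425 0.01  0.04 ] lo [ 0.397 -0.008
[... 1989 characters left out ...]
op board_stack 0.56 [181 140 206 174] 574 med [0.657 0.199 0.068] lo [0.617 0.168 0.003] hi [0.705 0.233 0.076]
top screwdriver 0.61 [210 217 227 259] 208 med [0.361 0.105 0.023] lo [0.32  0.091 0.005] hi [0.452 0.122 0.031]
top screwdriver 0.36 [236 220 254 236] 206 med [0.414 0.015 0.043] lo [ 0.392 -0.009  0.004] hi [0.439 0.038 0.05 ]
top alcohol_bottle 0.8 [294 150 311 174] 239 med [ 0.637 -0.175  0.097] lo [ 0.625 -0.201  0.002] hi [ 0.663 -0.159  0.153]
top screw_jar 0.33 [222 135 262 173] 703 med [0.655 0.043 0.109] lo [ 0.615 -0.025  0.008] hi [0.732 0.089 0.175]
top bare_boards 0.92 [359 166 380 194] 516 med [ 0.596 -0.403  0.023] lo [ 0.554 -0.435  0.004] hi [ 0.641 -0.373  0.03 ]
```

View pics/t1.png

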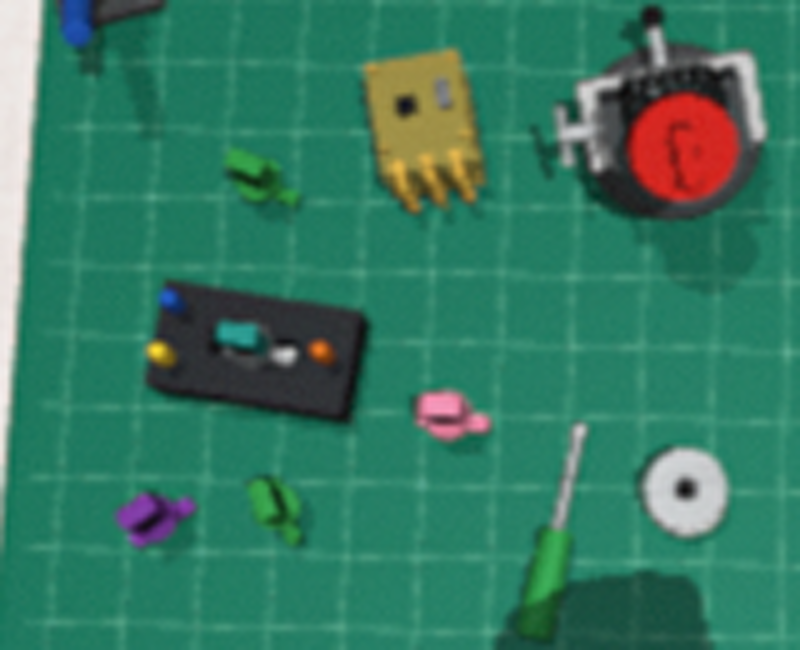

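View pics/s1.png

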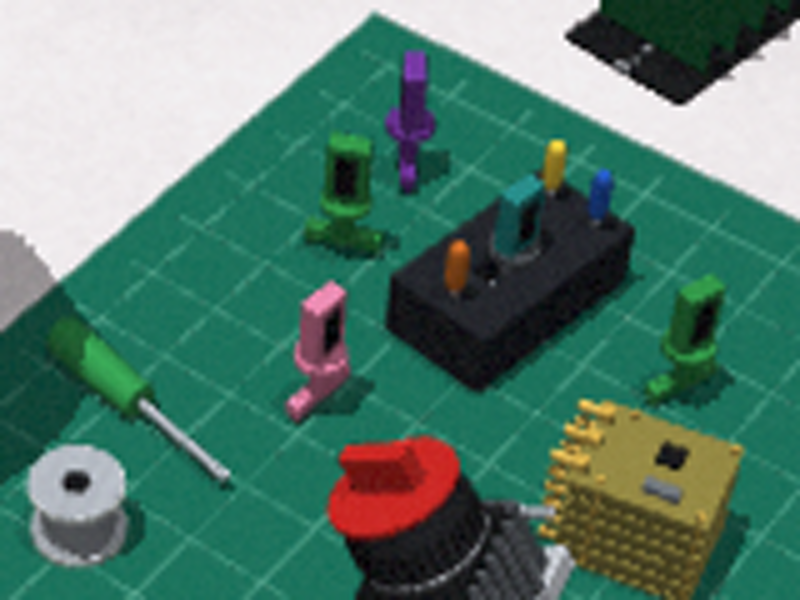

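View pics/s2.png

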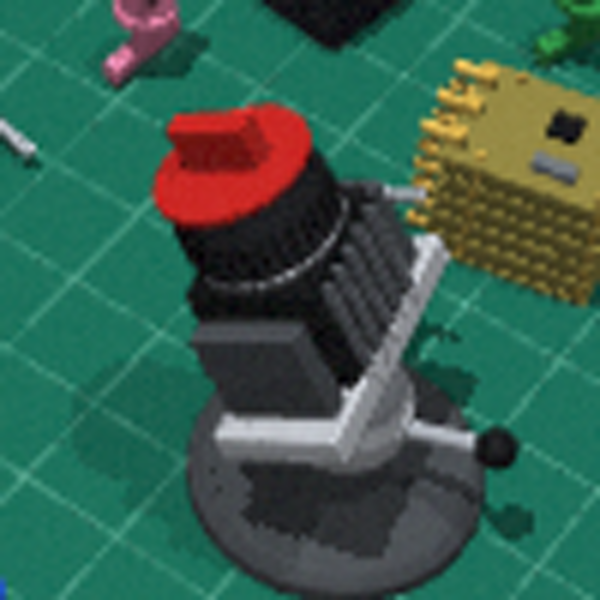

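```bash
cat > fit1.py <<'E'
from h import *
def rect(P):
    (cx,cy),(w,h),a=cv2.minAreaRect((P[:,:2]*1000).astype(np.float32)); return np.round([cx,cy,w,h,a],1)
for n in ["scene","top"]:
    c=camera(n); hsv=cv2.cvtColor(c["img"],cv2.COLOR_RGB2HSV)
    full=np.ones((384,512),bool); P,u,v=cloud(c,full)
    H=hsv[v,u]
    near=lambda x,y,r:(np.hypot(P[:,0]-x,P[:,1]-y)<r)
    # block
    m=near(.505,.31,.1)&(abs(P[:,2]-.046)<.005)&(H[:,2]<90); m&=~((H[:,0]>60)&(H[:,0]<85)&(H[:,1]>130)); print(n,"block",m.sum(),rect(P[m]),np.median(P[m],0))
    # tray: blue
    m=near(.452,-.257,.12)&(H[:,0]>100)&(H[:,0]<130)&(H[:,1]>120)&(P[:,2]<.03); print(n,"tray",rect(P[m]), "floor z",np.median(P[m,2]))
    m=near(.452,-.257,.07)&(P[:,2]>.012)&(P[:,2]<.03)&(H[:,0]>10)&(H[:,0]<35); print("adapter",P[m].mean(0),m.sum())
    # cap red
    m=near(.62,.02,.08)&((H[:,0]<8)|(H[:,0]>172))&(H[:,1]>150)&(P[:,2]>.13)
    Q=P[m]; print("cap",m.sum(),Q.mean(0))
    def res(p,Q=Q):
        yaw,d=p; nrm=np.array([-.5*np.cos(yaw),-.5*np.sin(yaw),.866]); return np.clip(Q@nrm-d,-.006,.006)
    # robust: plane for flange top
    best=None
    for yaw0 in np.radians([-30,-15,0,15,30]):
        nrm=np.array([-.5*np.cos(yaw0),-.5*np.sin(yaw0),.866]); d0=np.percentile(Q@nrm,35)
        r=least_squares(res,[yaw0,d0],loss='soft_l1',f_scale=.002)
        if best is None or r.cost<best.cost: best=r
    yaw,d=best.x; nrm=np.array([-.5*np.cos(yaw),-.5*np.sin(yaw),.866]); print("yaw",np.degrees(yaw),"d",d,best.cost)
    s=Q@nrm-d; fl=Q[abs(s)<.004]; bar=Q[s>.008]
    ex=np.array([.866*np.cos(yaw),.866*np.sin(yaw),.5]); ey=np.cross(nrm,ex)
    a=np.stack([fl@ex,fl@ey],1); (cx,cy),r_=cv2.minEnclosingCircle((a*1000).astype(np.float32)); print("flange",len(fl),"circ",(ex*cx+ey*cy)/1000+nrm*d,r_)
    b=np.stack([bar@ex,bar@ey],1); bb=cv2.minAreaRect((b*1000).astype(np.float32)); print("bar",len(bar),bb[1:], (ex*bb[0][0]+ey*bb[0][1])/1000+nrm*(d+.022), "smax",s.max())
    # spanner teal
    m=near(.505,.31,.06)&(H[:,0]>80)&(H[:,0]<100)&(H[:,1]>110)&(P[:,2]>.06); print("teal",m.sum(),np.percentile(P[m],[5,50,95],axis=0).round(4)); t=m&(P[:,2]>.09); print("tealtop",t.sum(),rect(P[t]))
    # vise base disc
    m=near(.68,.02,.09)&(P[:,2]>.004)&(P[:,2]<.03)&(H[:,1]<90)&(H[:,2]<120); print("base",m.sum(),np.percentile(P[m],[1,50,99],axis=0).round(3), rect(P[m]))
print(get_obs()["time_s"])
E
python3 fit1.py
```

```text
scene block 617 [508.9 312.2 141.1  76.   82.2] [0.51794259 0.30063575 0.0455782 ]
scene tray [ 453.  -256.   140.4  133.    74.8] floor z 0.004894703564907579
adapter [ 0.43332745 -0.20744642  0.01861155] 43
cap 412 [0.62127605 0.01424071 0.18896017]
yaw 13.310938040288768 d -0.144780652204109 0.0014041986609778926
flange 274 circ [0.61739188 0.01842051 0.18215825] 35.2808837890625
bar 105 ((37.262969970703125, 15.762579917907715), 2.4331161975860596) [0.60733865 0.01711816 0.2017397 ] smax 0.024448635519948303
teal 95 [[0.5013 0.2981 0.062 ]
 [0.5106 0.3035 0.0874]
 [0.5165 0.3235 0.0981]]
tealtop 40 [508.7 311.2  28.   15.6  87.4]
base 1027 [[ 0.621 -0.03   0.005]
 [ 0.699  0.007  0.017]
 [ 0.741  0.09   0.028]] [684.3  26.2 127.6 110.   46.8]
top block 611 [506.5 311.4 136.9  75.   82.3] [0.50493682 0.30703711 0.04699342]
top tray [ 450.5 -256.3  140.2  131.2   75.4] floor z 0.005764177127674223
adapter [ 0.42925859 -0.20604883  0.01991391] 22
cap 378 [0.6171123  0.02000654 0.18553195]
yaw 12.811939431016205 d -0.14348417792917864 0.0012721341301568272
flange 264 circ [0.61574101 0.01899353 0.18341058] 33.92586135864258
bar 47 ((12.128156661987305, 34.43941879272461), 88.02439880371094) [0.60571443 0.01650358 0.20284994] smax 0.02864499407469294
teal 48 [[0.4988 0.2985 0.074 ]
 [0.5049 0.309  0.0948]
 [0.5125 0.3217 0.1037]]
tealtop 37 [506.5 311.8  28.4  13.2  83. ]
base 195 [[ 0.613 -0.029  0.006]
 [ 0.639  0.041  0.015]
 [ 0.735  0.1    0.024]] [671.2  38.4 126.3 120.   30.3]
1.65
```

Both cameras agree: vise yaw is about 13°, the cap flange centre is near (0.6165, 0.0187, 0.183), the block sits at (0.507, 0.312) with yaw −7.7°, and the tray is at (0.4515, −0.256). I'll move to a pre-grasp above the cap.

```bash
cat > plan.py <<'E'
from h import *
def lensR(yawdeg,ang=0):
    y=np.radians(yawdeg); n=np.array([-.5*np.cos(y),-.5*np.sin(y),.8660254])
    ex=np.array([.8660254*np.cos(y),.8660254*np.sin(y),.5]); ey=np.cross(n,ex)
    return ex,ey,n
def toolR(approach,z):
    a=np.array(approach,float);a/=np.linalg.norm(a); z=np.array(z,float); z-=a*(a@z); z/=np.linalg.norm(z)
    return np.stack([np.cross(a,z),a,z],1)
def delta(pos,Rt):
    o=get_obs(); R0=R.from_euler('xyz',o["eef_rot"]).as_matrix()
    rv=np.degrees(R.from_matrix(Rt@R0.T).as_rotvec()); sh=(np.array(pos)-o["ee_pos"])*1000
    print("t",round(o["time_s"],2),"shift",sh.round(1),"turn",rv.round(2),"q",o["qpos"].round(2),"w",round(o["grip_width"],4))
E
python3 - <<'E'
from plan import *
ex,ey,n=lensR(13)
Rt=toolR(-n,-ey)
F=np.array([.6165,.0187,.1828])
delta(F+.08*n,Rt); delta(F+.0025*n,Rt)
E
```

```text
t 1.65 shift [415.6 535.3  68.2] turn [  7.8  -28.98  -4.03] q [-1.34  0.3   1.52 -0.    1.32 -0.07] w 0.0938
t 1.65 shift [453.4 544.    1.1] turn [  7.8  -28.98  -4.03] q [-1.34  0.3   1.52 -0.    1.32 -0.07] w 0.0938
```

```bash
python3 -m jog '20 30 60 0 0 0 0; 60 80 90 2 -7 -1 0; 90 110 90 4 -14 -2 0; 120 140 90 6 -21 -3 0; 145 170 90 7.8 -29 -4 0; 170 205 90 7.8 -29 -4 0; 195 240 90 7.8 -29 -4 0; 220 275 90 7.8 -29 -4 0; 245 310 90 7.8 -29 -4 0; 270 345 90 7.8 -29 -4 0'
python3 - <<'E'
from plan import *
ex,ey,n=lensR(13)
Rt=toolR(-n,-ey)
F=np.array([.6165,.0187,.1828])
delta(F+.08*n,Rt); delta(F+.0025*n,Rt)
E
```

```text
time_s: 2.48
ee_pos: [0.4016, -0.2219, 0.274]
eef_rot: [-1.57, 0.525, -2.914]
force: [0.8, -1.2, 0.7]
grip_width: 0.0935
t 2.48 shift [176.  231.6 -21.9] turn [0.04 0.08 0.02] q [-0.88 -0.18  1.91  0.5   1.2   0.33] w 0.0935
t 2.48 shift [213.7 240.3 -89. ] turn [0.04 0.08 0.02] q [-0.88 -0.18  1.91  0.5   1.2   0.33] w 0.0935
```

```bash
python3 -m jog '28 35 0 0 0 0 0; 55 70 0 0 0 0 0; 80 105 0 0 0 0 0; 105 140 -4 0 0 0 0; 130 175 -10 0 0 0 0; 155 205 -16 0 0 0 0; 176 231.6 -22 0 0 0 0.2; 176 231.6 -22 0 0 0 0.4; 176 231.6 -22 0 0 0 0.4' 
python3 - <<'E'
from plan import *
ex,ey,n=lensR(13)
Rt=toolR(-n,-ey)
F=np.array([.6165,.0187,.1828])
delta(F+.0025*n,Rt)
c=camera("wrist"); cv2.imwrite("pics/w1.png",c["img"][:,:,::-1])
hsv=cv2.cvtColor(c["img"],cv2.COLOR_RGB2HSV)
m=((hsv[:,:,0]<8)|(hsv[:,:,0]>172))&(hsv[:,:,1]>150)
Q,u,v=cloud(c,m); Q=Q[(np.linalg.norm(Q-F,axis=1)<.06)]
s=(Q-F)@n; print(len(Q),np.percentile(s,[2,20,50,80,98]))
fl=Q[abs(s)<.004]; bar=Q[s>.015]
for nm,S in (("fl",fl),("bar",bar)):
    a=np.stack([(S-F)@ex,(S-F)@ey],1).astype(np.float32)*1000; print(nm,len(S),cv2.minAreaRect(a),cv2.minEnclosingCircle(a),np.median((S-F)@n))
E
```

```text
time_s: 3.23
ee_pos: [0.5778, 0.0117, 0.2511]
eef_rot: [-1.57, 0.523, -2.911]
force: [0.1, -0.8, 0.9]
grip_width: 0.0774
t 3.23 shift [ 37.5   6.8 -66.1] turn [ 0.03 -0.01 -0.19] q [-0.13  0.02  1.78  0.24  0.86  1.1 ] w 0.0774
2965 [-1.66006688e-03 -6.20539012e-04  9.11880878e-05  1.05059183e-03
  2.25645175e-02]
fl 2487 ((-0.496368408203125, 2.2596168518066406), (66.46488189697266, 66.47657775878906), 23.631956100463867) ((-0.6577944159507751, 2.166564702987671), 33.92310333251953) -5.948319904557403e-05
bar 427 ((-0.47488975524902344, 2.1107800006866455), (35.97121810913086, 11.213339805603027), 0.183587908744812) ((-0.5055299997329712, 2.377351760864258), 18.300762176513672) 0.021807522628556134
```

View pics/w1.png

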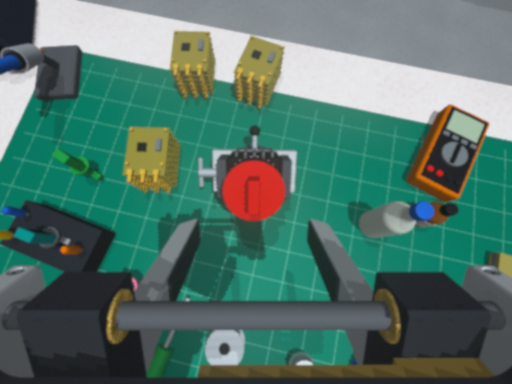

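Wrist view: the red cap is at (253,188) with its bar vertical and centred between the fingers, and yaw is confirmed to within 0.2°. I'll descend and grip.

```bash
python3 -m jog '18 4 -33 0 0 0 0.45; 30 6 -54 0 0 0 0.5; 37 8 -66 0 0 0 0.5; 37 8 -66 0 0 0 0.5; 37 8 -66 0 0 0 0.8; 37 8 -66 0 0 0 1; 37 8 -66 0 0 0 1; 37 8 -66 0 0 0 1; 37 8 -66 0 0 0 1' 20
```

```text
time_s: 4.03
ee_pos: [0.6144, 0.018, 0.1866]
eef_rot: [-1.569, 0.525, -2.913]
force: [0.1, -0.3, -0.6]
grip_width: 0.0171
```

```bash
python3 -m jog '0 0 0 0 0 0 1; 0 0 0 0 0 0 1; -5 -1.1 8.7 0 0 0 1; -15 -3.4 26 0 0 0 1; -29 -6.7 52 0 0 0 1; -40 -9.2 70 0 0 0 1; -40 -9.2 70 0 0 0 1' 
python3 - <<'E'
from plan import *
# tray frame: yaw from rect 75 -> x axis at -15
o=get_obs(); print(o["grip_width"])
c=camera("wrist"); cv2.imwrite("pics/w2.png",c["img"][:,:,::-1])
for th in (-15.,):
    t=np.radians(th); ex=np.array([np.cos(t),np.sin(t)]); ey=np.array([-np.sin(t),np.cos(t)])
    o2=np.array([.4515,-.256]); d=np.array([.431,-.2068])-o2; print("adapter in tray",d@ex,d@ey)
    print("target", o2-.028*ey)
c=camera("scene"); crop(c,"s3.png",120,130,360,310,3)
E
```

```text
time_s: 4.62
ee_pos: [0.5742, 0.0084, 0.2617]
eef_rot: [-1.567, 0.531, -2.912]
force: [0.4, 0.2, 1.5]
grip_width: 0.0006
0.0005656269653345211
adapter in tray -0.03253537645796994 0.042217760228820476
target [ 0.44425307 -0.28304592]
```

View pics/w2.png

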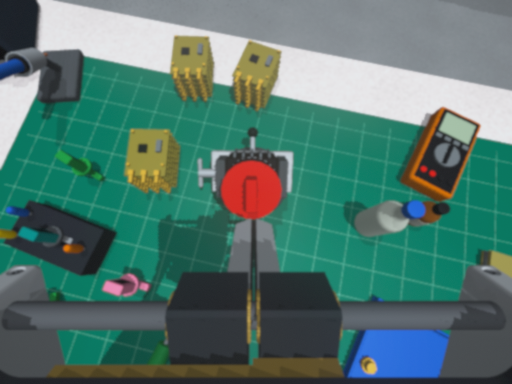

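View pics/s3.png

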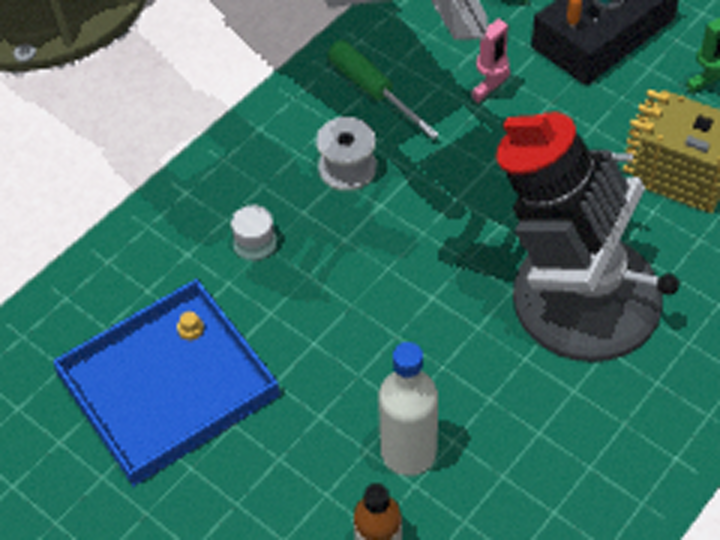

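```bash
python3 - <<'E'
from plan import *
c=camera("wrist"); o=get_obs()
Rt=R.from_euler('xyz',o["eef_rot"]).as_matrix()
print("tcp px",proj(c,o["ee_pos"]),"approach",Rt[:,1],"z",Rt[:,2])
z=c["range_z"]
for (u,v) in [(253,224),(253,230),(253,240),(240,260),(253,222),(253,218)]:
    m=np.zeros((384,512),bool);m[v,u]=1; P,_,_=cloud(c,m); 
    if len(P): print(u,v,z[v,u],((P[0]-o["ee_pos"])@Rt*1000).round(1))
ex,ey,n=lensR(13); F=np.array([.6165,.0187,.1828])
for name in ("wrist","top","scene"):
    if name!="wrist": c=camera(name)
    hsv=cv2.cvtColor(c["img"],cv2.COLOR_RGB2HSV)
    m=((hsv[:,:,0]<8)|(hsv[:,:,0]>172))&(hsv[:,:,1]>150)
    Q,u,v=cloud(c,m); Q=Q[(np.linalg.norm(Q-F,axis=1)<.06)]
    s=(Q-F)@n
    for nm,S in (("fl",Q[abs(s)<.004]),("bar",Q[s>.015])):
        if len(S)<4: continue
        a=np.stack([(S-F)@ex,(S-F)@ey],1).astype(np.float32)*1000; print(name,nm,len(S),cv2.minAreaRect(a),np.median((S-F)@n))
    if name=="top": crop(c,"t4.png",190,110,330,230,5)
E
```

```text
tcp px [[253.68818529 219.37217416]] approach [ 0.48840853  0.11231767 -0.86535648] z [ 0.22595771 -0.9741365   0.00109427]
253 224 0.1862349 [ -9.  -30.   -0.6]
253 230 0.17912275 [ -8.1 -37.7  -0.6]
253 240 0.1632511 [ -9.1 -53.9  -0.6]
240 260 0.14005086 [ -9.8 -77.9  -7.3]
253 222 0.1907242 [ -8.6 -25.4  -0.6]
253 218 0.47238082 [ 96.  237.3  -0.4]
wrist fl 2373 ((-0.4445343017578125, 2.51666259765625), (66.91583251953125, 66.14215850830078), 1.9616076946258545) -8.440404720416198e-05
wrist bar 405 ((-0.27499961853027344, 1.867314338684082), (11.404488563537598, 35.64848327636719), 89.82017517089844) 0.02179482538721858
top fl 227 ((2.7524261474609375, 0.8823928833007812), (59.94223403930664, 65.98434448242188), 5.891226768493652) 0.000625514550230701
top bar 40 ((2.534587860107422, 0.8047661781311035), (11.299190521240234, 32.27553939819336), 88.06704711914062) 0.022660100530551137
scene fl 280 ((3.9107437133789062, -2.5230369567871094), (65.122314453125, 60.993629455566406), 38.15178680419922) -0.0009269505850923355
scene bar 69 ((1.1736812591552734, 0.7947707176208496), (37.36786651611328, 13.77700424194336), 0.4164557158946991) 0.019993205018319228
```

View pics/t4.png

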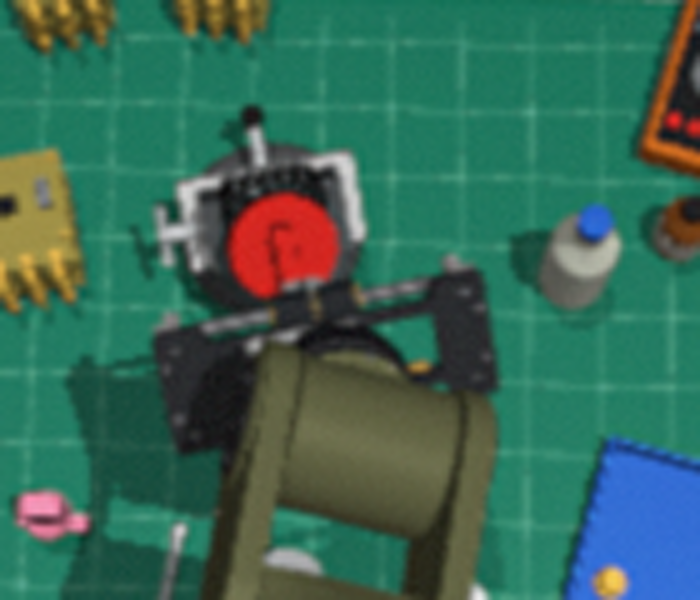

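The cap is still seated. The fingers closed to 0, so the pads slipped off because the grip was too high: the TCP was 4.4 mm above the flange. I'll regrip lower and check the width before lifting.

```bash
python3 -m jog '0 0 0 0 0 0 0.5; 0 0 0 0 0 0 0.5; 0 0 0 0 0 0 0.5; 0 0 0 0 0 0 0.5; 0 0 0 0 0 0 0.5; 0 0 0 0 0 0 0.5' 
python3 - <<'E'
from plan import *
ex,ey,n=lensR(13)
F=np.array([.6165,.0187,.1828])
delta(F+.001*n+.001*ey+.0005*ex,toolR(-n,-ey))
E
```

```text
time_s: 5.37
ee_pos: [0.5743, 0.0089, 0.2553]
eef_rot: [-1.57, 0.523, -2.913]
force: [-0.4, 0.2, -0.6]
grip_width: 0.037
t 5.37 shift [ 41.9  10.7 -71.4] turn [ 0.03 -0.   -0.08] q [-0.14  0.01  1.78  0.24  0.87  1.09] w 0.037
```

```bash
python3 -m jog '18 4.4 -30 0 0 0 0.5; 32 8.2 -54 0 0 0 0.5; 41.5 10.7 -71 0 0 0 0.5; 41.5 10.7 -71 0 0 0 0.5; 41.5 10.7 -71 0 0 0 0.5; 41.5 10.7 -71 0 0 0 0.5; 41.5 10.7 -71 0 0 0 0.5' 
python3 - <<'E'
from plan import *
ex,ey,n=lensR(13)
F=np.array([.6165,.0187,.1828])
delta(F+.001*n+.001*ey+.0005*ex,toolR(-n,-ey))
c=camera("scene");crop(c,"s5.png",250,110,370,230,5)
c=camera("wrist");crop(c,"w5.png",100,100,400,300,2)
E
```

```text
time_s: 5.95
ee_pos: [0.6159, 0.0194, 0.1861]
eef_rot: [-1.569, 0.526, -2.913]
force: [0.2, -0.2, 0.0]
grip_width: 0.0466
t 5.95 shift [ 0.3  0.3 -2.1] turn [ 0.04  0.13 -0.06] q [-0.11  0.17  1.78  0.25  0.71  1.09] w 0.0466
```

View pics/s5.png

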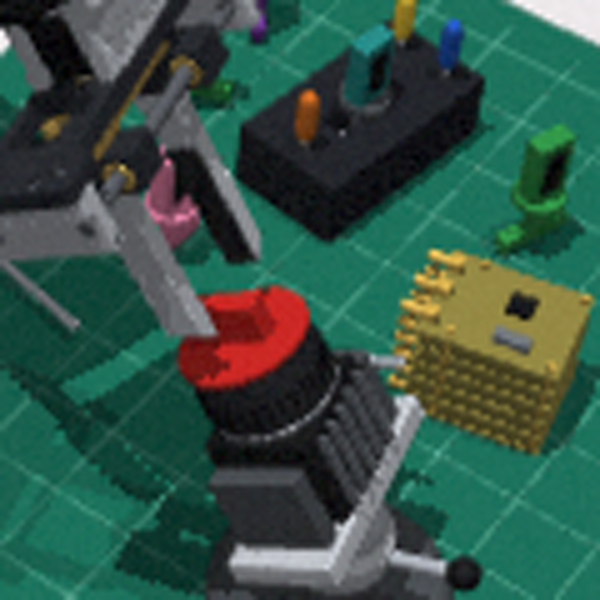

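View pics/w5.png

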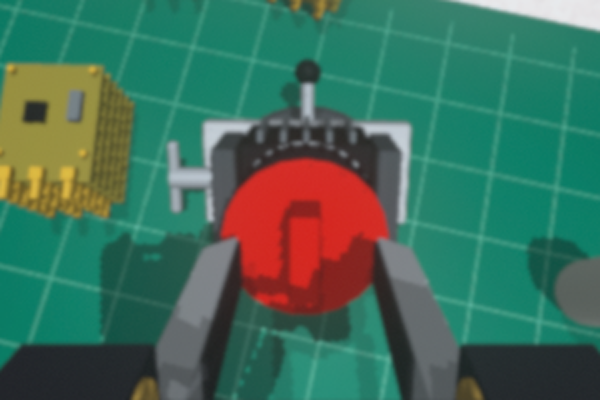

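```bash
python3 -m jog '0.8 0.3 -3 0 0 0 0.5; 0.8 0.3 -3 0 0 0 0.7; 0.8 0.3 -3 0 0 0 1; 0.8 0.3 -3 0 0 0 1; 0.8 0.3 -3 0 0 0 1; 0.8 0.3 -3 0 0 0 1; 0.8 0.3 -3 0 0 0 1' 40
python3 - <<'E'
from plan import *
ex,ey,n=lensR(13)
F=np.array([.6165,.0187,.1828])
delta(F+.001*n+.001*ey+.0005*ex,toolR(-n,-ey))
c=camera("scene");crop(c,"s6.png",250,110,370,230,5)
E
```

```text
time_s: 6.63
ee_pos: [0.6167, 0.0197, 0.1827]
eef_rot: [-1.569, 0.525, -2.913]
force: [-0.5, -0.4, -0.3]
grip_width: 0.0105
t 6.63 shift [-0.5 -0.   1.2] turn [ 0.04  0.11 -0.06] q [-0.11  0.17  1.78  0.25  0.71  1.08] w 0.0105
```

View pics/s6.png

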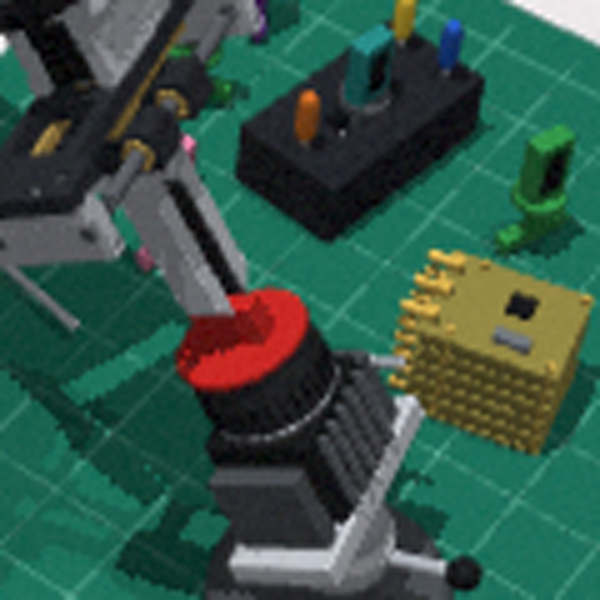

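```bash
python3 -m jog '0 0 0 0 0 0 1; 0 0 0 0 0 0 1; 0 0 0 0 0 0 1' 
python3 - <<'E'
from plan import *
c=camera("wrist");crop(c,"w7.png",150,150,350,300,4)
c=camera("scene");crop(c,"s7.png",270,140,330,200,10)
E
```

```text
time_s: 6.93
ee_pos: [0.6171, 0.0194, 0.1839]
eef_rot: [-1.568, 0.527, -2.913]
force: [-4.1, -1.3, 6.0]
grip_width: 0.0004
```

View pics/w7.png

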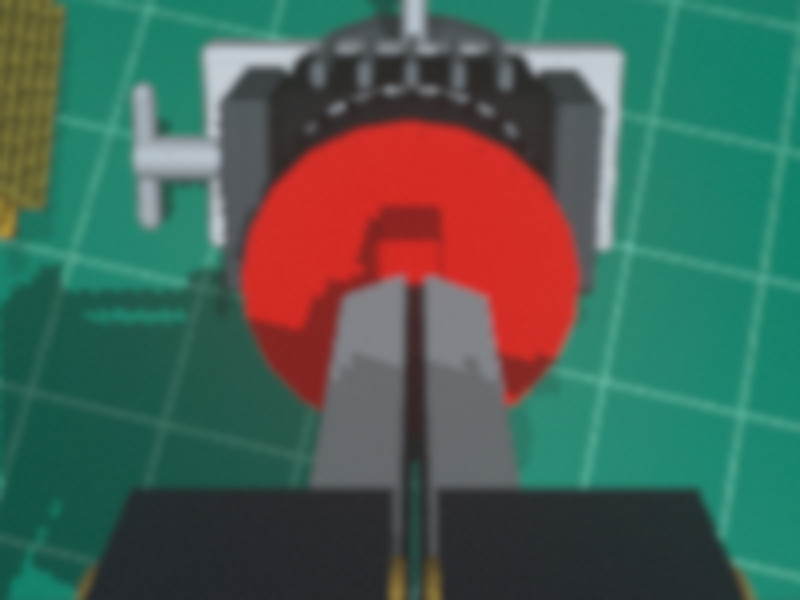

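View pics/s7.png

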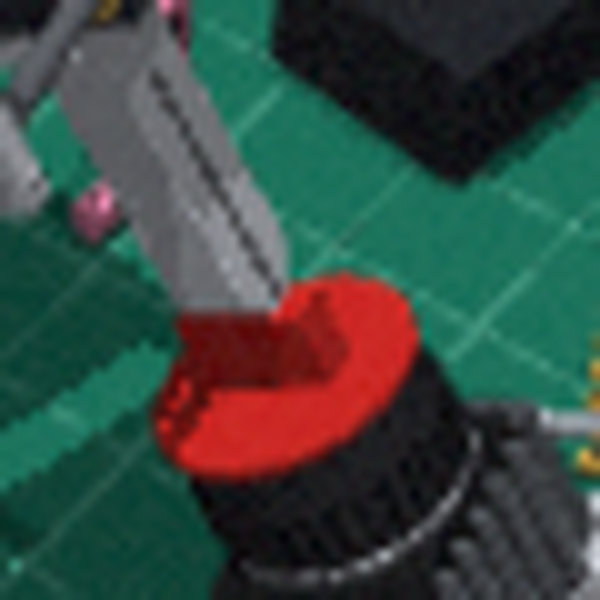

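```bash
python3 - <<'E'
from plan import *
o=get_obs(); Rt=R.from_euler('xyz',o["eef_rot"]).as_matrix()
for nm in ("scene","wrist"):
    c=camera(nm); hsv=cv2.cvtColor(c["img"],cv2.COLOR_RGB2HSV)
    P,u,v=cloud(c,(hsv[:,:,1]<60)); L=(P-o["ee_pos"])@Rt*1000
    k=(abs(L[:,0])<14)&(abs(L[:,2])<25)&(L[:,1]>-70)&(L[:,1]<10)
    L=L[k]; print(nm,k.sum(),np.percentile(L,[0,1,50,99,100],axis=0).round(1).tolist())
    far=L[L[:,1]>np.percentile(L[:,1],97)]; print(far.round(1)[:8].tolist())
E
```

```text
scene 202 [[-13.6, -69.2, -12.5], [-12.7, -68.9, -11.9], [-9.1, -48.4, 8.2], [7.2, -22.8, 13.9], [8.2, -20.7, 15.2]]
[[-9.6, -24.8, -8.1], [-9.2, -22.8, -6.9], [-8.3, -23.2, -3.1], [-10.4, -22.4, -3.8], [-9.9, -26.0, 3.4], [-11.5, -24.7, 2.1], [-9.0, -20.7, 1.0]]
wrist 1191 [[-10.3, -70.0, -16.0], [-10.2, -69.7, -12.5], [-9.4, -52.5, -1.3], [-7.6, -26.5, 11.3], [11.4, 0.3, 11.9]]
[[-9.5, -24.5, -4.2], [-9.7, -24.8, -3.5], [-9.7, -25.0, 2.1], [-9.1, -23.6, 2.8], [-9.6, -24.8, 3.5], [-9.4, -26.0, -6.9], [-9.6, -26.6, -6.2], [-9.4, -25.9, -4.8]]
```

Both cameras put the physical fingertips about 21 mm short of the reported TCP. They are resting on top of the bar (6 N), so I must go about 20 mm deeper than the reported TCP suggests. I'll back off, open and regrip.

```bash
python3 -m jog '-5 -1 9 0 0 0 0.6; -5 -1 9 0 0 0 0.6; -5 -1 9 0 0 0 0.6; -5 -1 9 0 0 0 0.6; -5 -1 9 0 0 0 0.6; -5 -1 9 0 0 0 0.6' 
python3 - <<'E'
from plan import *
ex,ey,n=lensR(13)
F=np.array([.6165,.0187,.1828])
delta(F-.018*n+.001*ey+.0005*ex,toolR(-n,-ey))
o=get_obs(); Rt=R.from_euler('xyz',o["eef_rot"]).as_matrix()
for nm in ("scene","wrist"):
    c=camera(nm); hsv=cv2.cvtColor(c["img"],cv2.COLOR_RGB2HSV)
    P,u,v=cloud(c,(hsv[:,:,1]<60)); L=(P-o["ee_pos"])@Rt*1000
    k=(abs(L[:,0])<14)&(abs(L[:,2])<40)&(L[:,1]>-70)&(L[:,1]<15)
    L=L[k];far=L[L[:,1]>np.percentile(L[:,1],97)]; print(far.round(1)[:10].tolist())
E
```

```text
time_s: 7.63
ee_pos: [0.612, 0.0185, 0.1926]
eef_rot: [-1.569, 0.527, -2.913]
force: [0.8, -0.2, 0.7]
grip_width: 0.0359
t 7.63 shift [ 13.5   3.3 -25.1] turn [ 0.06  0.19 -0.06] q [-0.11  0.15  1.78  0.25  0.73  1.09] w 0.0359
[[-8.7, -24.9, -21.2], [-9.6, -23.0, -23.2], [-5.2, -25.5, -17.3], [-5.6, -23.2, -19.8], [-9.4, -24.0, -18.6], [-10.0, -21.7, -21.1], [5.6, -22.2, -18.5], [-11.7, -23.8, 22.3]]
[[-10.1, -24.0, -21.7], [-9.6, -24.7, -23.7], [-9.7, -24.8, -23.0], [-9.8, -25.2, -22.3], [-9.5, -24.4, -21.7], [-9.4, -24.1, -21.0], [-10.1, -25.8, 20.2], [-9.8, -25.2, 21.0], [-9.8, -25.0, 21.7], [-9.6, -26.4, -25.6]]
```

```bash
python3 -m jog '6 1.5 -11 0 0 0 0.6; 10 2.5 -18 0 0 0 0.6; 13.5 3.3 -26 0 0 0 0.6; 13.5 3.3 -26 0 0 0 0.6; 13.5 3.3 -26 0 0 0 0.7; 13.5 3.3 -26 0 0 0 1; 13.5 3.3 -26 0 0 0 1; 13.5 3.3 -26 0 0 0 1; 13.5 3.3 -26 0 0 0 1; 13.5 3.3 -26 0 0 0 1' 30
```

```text
time_s: 8.57
ee_pos: [0.6257, 0.0218, 0.1672]
eef_rot: [-1.568, 0.527, -2.913]
force: [-0.5, 0.0, 2.6]
grip_width: 0.0116
```

```bash
python3 -m jog '0 0 0 0 0 0 1; -5 -1.1 8.7 0 0 0 1; -15 -3.4 26 0 0 0 1; -29 -6.7 52 0 0 0 1; -45 -10.2 78 0 0 0 1; -45 -10.2 78 0 0 0 1' 
python3 - <<'E'
from plan import *
o=get_obs(); print(o["grip_width"])
c=camera("wrist");crop(c,"w8.png",130,100,380,300,3)
E
```

```text
time_s: 9.07
ee_pos: [0.5804, 0.011, 0.251]
eef_rot: [-1.565, 0.534, -2.911]
force: [0.3, 0.3, 0.8]
grip_width: 0.012
0.012038490090965847
```

View pics/w8.png

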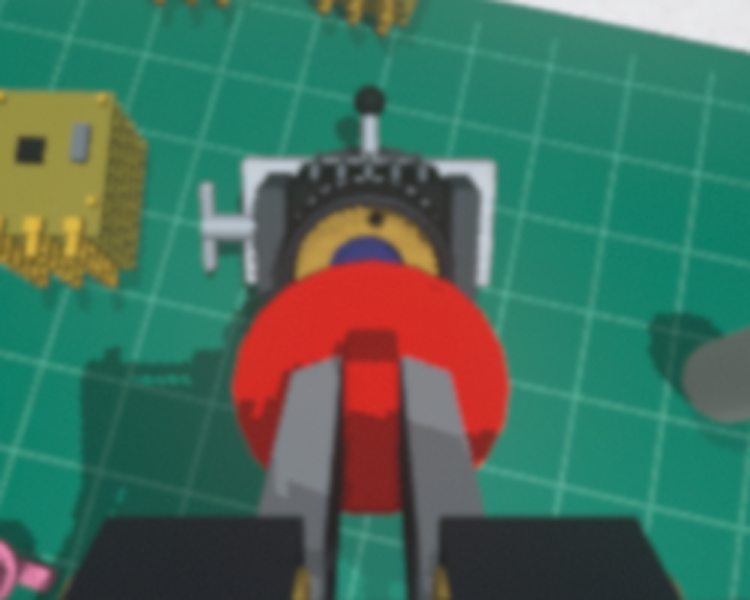

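The cap is held (12.0 mm) and out, and the brass ring with one hole is visible at crop (375,217). Next, the tray.

```bash
python3 - <<'E'
from plan import *
a=np.radians(-77)
Rt=toolR([0,0,-1],[np.cos(a),np.sin(a),0])
delta([.4448,-.2811,.10],Rt)
c=camera("scene"); d=masks_of("tray","scene")
E
```

```text
t 9.12 shift [-135.9 -292.3 -148.4] turn [-6.65 29.75 -0.08] q [-0.13  0.02  1.79  0.24  0.84  1.1 ] w 0.0119
```

```bash
python3 -m jog '-12 -20 0 -1 6 0 1; -28 -55 0 -2.5 12 0 1; -44 -90 0 -4 18 0 1; -60 -125 0 -5.3 24 0 1; -76 -160 -10 -6.65 29.75 0 1; -92 -195 -30 -6.65 29.75 0 1; -108 -230 -55 -6.65 29.75 0 1; -122 -265 -80 -6.65 29.75 0 1; -136 -292 -110 -6.65 29.75 0 1; -136 -292 -130 -6.65 29.75 0 1' 
python3 - <<'E'
from plan import *
a=np.radians(-77)
Rt=toolR([0,0,-1],[np.cos(a),np.sin(a),0])
delta([.4448,-.2811,.01],Rt)
c=camera("top"); crop(c,"t9.png",270,160,390,260,6)
c=camera("scene"); crop(c,"s9.png",110,180,260,300,5)
E
```

```text
time_s: 10.05
ee_pos: [0.4424, -0.2833, 0.1122]
eef_rot: [-1.574, -0.006, -2.916]
force: [1.8, -0.9, 0.2]
grip_width: 0.0118
t 10.05 shift [   2.4    2.2 -102.2] turn [-0.1 -0.4  0.1] q [-0.64  0.32  1.67 -0.    1.16  0.71] w 0.0118
```

View pics/t9.png

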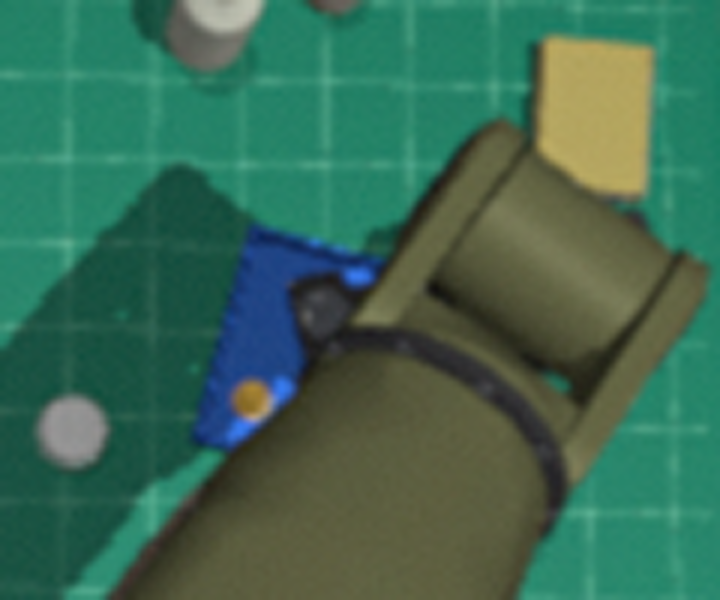

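View pics/s9.png

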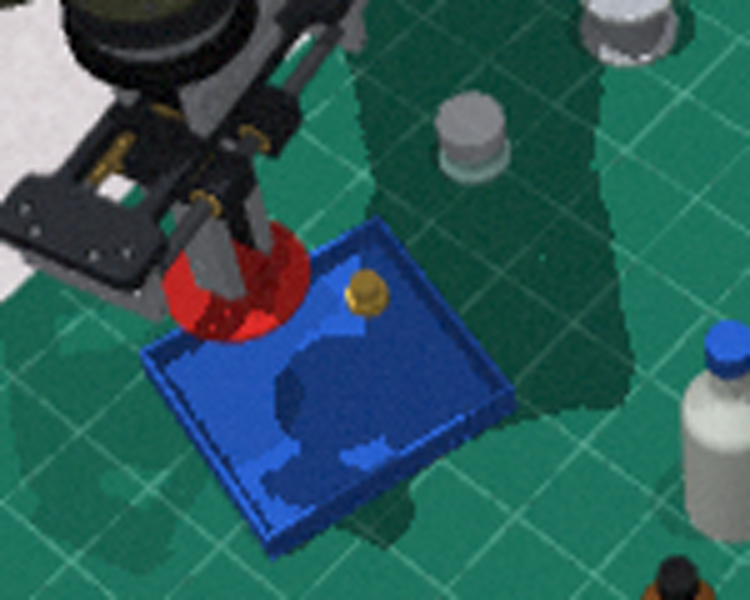

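```bash
python3 -m jog '1 1 -35 0 -0.4 0 1; 2.4 2.2 -70 0 -0.4 0 1; 2.4 2.2 -92 0 -0.4 0 1; 2.4 2.2 -102 0 -0.4 0 1; 2.4 2.2 -106 0 -0.4 0 1; 2.4 2.2 -106 0 -0.4 0 1; 2.4 2.2 -106 0 -0.4 0 1'; python3 -c "
from station import *; o=get_obs(); print(o['ee_pos'],o['force'])"
```

```text
time_s: 10.73
ee_pos: [0.4452, -0.2782, 0.0054]
eef_rot: [-1.577, -0.003, -2.916]
force: [0.5, 0.6, -0.9]
grip_width: 0.0116
[ 0.44522098 -0.27823006  0.00542093] [ 0.48539425  0.60236355 -0.90778228]
```

```bash
python3 -m jog '0 -2 -4 0.3 0 0 1; 0 -2 -7 0.3 0 0 1; 0 -2 -9 0.3 0 0 1; 0 -2 -9 0.3 0 0 1; 0 -2 -9 0.3 0 0 1'; python3 -c "
from plan import *
o=get_obs(); print(o['ee_pos'],o['force'])
c=camera('scene'); crop(c,'s10.png',110,180,260,300,5)"
```

```text
time_s: 11.15
ee_pos: [0.4452, -0.2803, -0.0035]
eef_rot: [-1.582, -0.001, -2.916]
force: [0.6, -0.1, -0.2]
grip_width: 0.0122
[ 0.4452259  -0.28025028 -0.00352171] [ 0.56467157 -0.12175571 -0.24554936]
```

View pics/s10.png

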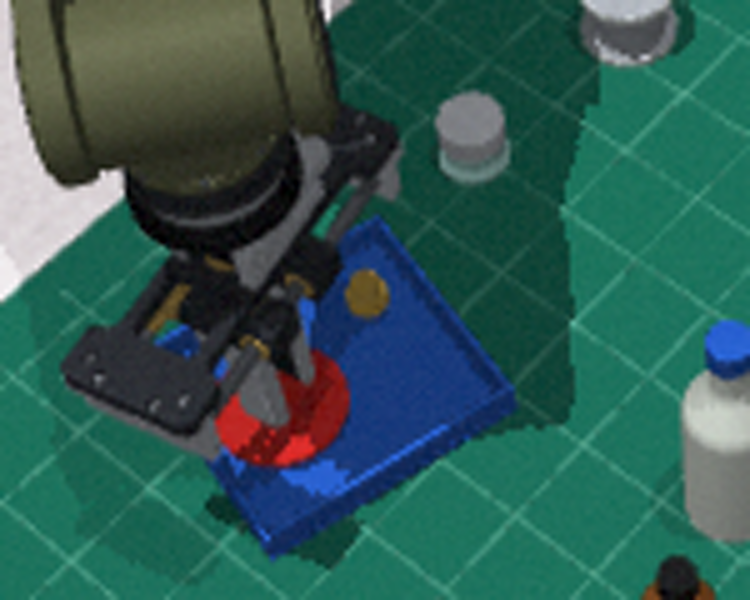

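```bash
cat > cap.py <<'E'
from plan import *
c=camera("scene");hsv=cv2.cvtColor(c["img"],cv2.COLOR_RGB2HSV)
P,u,v=cloud(c,((hsv[:,:,0]<8)|(hsv[:,:,0]>172))&(hsv[:,:,1]>150))
k=np.hypot(P[:,0]-.445,P[:,1]+.281)<.07; P=P[k]
print(len(P),np.percentile(P[:,2],[2,10,30,50,90,99]).round(4))
low=P[P[:,2]<np.percentile(P[:,2],30)+.006]
A=np.c_[low[:,:2]-low[:,:2].mean(0),np.ones(len(low))]; s=np.linalg.lstsq(A,low[:,2],rcond=None)[0]; print("plane",s, "tilt deg",np.degrees(np.hypot(s[0],s[1])))
print(cv2.minEnclosingCircle((low[:,:2]*1000).astype(np.float32)))
E
python3 cap.py
```

```text
311 [0.0109 0.0126 0.0138 0.0151 0.0271 0.0394]
plane [0.00399028 0.00166695 0.01479763] tilt deg 0.24777386074428123
((445.7874755859375, -281.0782775878906), 33.88739776611328)
```

```bash
python3 -m jog '0 0 -1 -0.3 0 0 1; 0 0 -1.5 -0.6 0 0 1; 0 0 -1.5 -0.6 0 0 1; 0 0 -1.5 -0.6 0 0 0.8; 0 0 -1.5 -0.6 0 0 0.7; 0 0 -1.5 -0.6 0 0 0.65; 0 0 -1.5 -0.6 0 0 0.65; 0 0 -1.5 -0.6 0 0 0.65' ; python3 cap.py
```

```text
time_s: 11.92
ee_pos: [0.4452, -0.2802, -0.005]
eef_rot: [-1.572, -0.004, -2.916]
force: [0.5, 0.1, 0.6]
grip_width: 0.0328
294 [0.0096 0.0116 0.0135 0.0148 0.035  0.1272]
plane [ 0.01034995 -0.00382117  0.01394592] tilt deg 0.6321330465125474
((447.9424743652344, -280.97198486328125), 32.93611145019531)
```

```bash
python3 -m jog '0 0 20 0 0 0 0.6; 0 0 60 0 0 0 0.4; 0 0 100 0 0 0 0.4; 0 0 140 0 0 0 0.4; 0 15 180 0 0 6 0.4; 0 40 210 0 0 13 0.4; 3 80 220 0 0 20 0.4; 5 115 220 0 0 27 0.4; 8 150 220 0 0 34 0.4; 10 190 220 0 0 41 0.4' ; python3 cap.py; python3 - <<'E'
from plan import *
a=np.radians(-7.7)
Rt=toolR([0,0,-1],[np.cos(a),np.sin(a),0])
delta([.507,.312,.20],Rt)
c=camera("scene"); crop(c,"s11.png",110,180,260,300,5)
E
```

```text
time_s: 12.8
ee_pos: [0.4551, -0.089, 0.2153]
eef_rot: [-1.571, -0.003, -2.195]
force: [0.7, -1.0, -0.4]
grip_width: 0.0563
501 [0.0099 0.0116 0.0133 0.0146 0.0346 0.0382]
plane [0.01253497 0.00210504 0.01396656] tilt deg 0.7282576443002234
((444.88946533203125, -279.95263671875), 34.68464660644531)
t 12.85 shift [ 51.8 395.4 -15.3] turn [ 0.09 -0.1  27.32] q [-0.26  0.08  1.71 -0.    1.35  0.35] w 0.0564
```

View pics/s11.png

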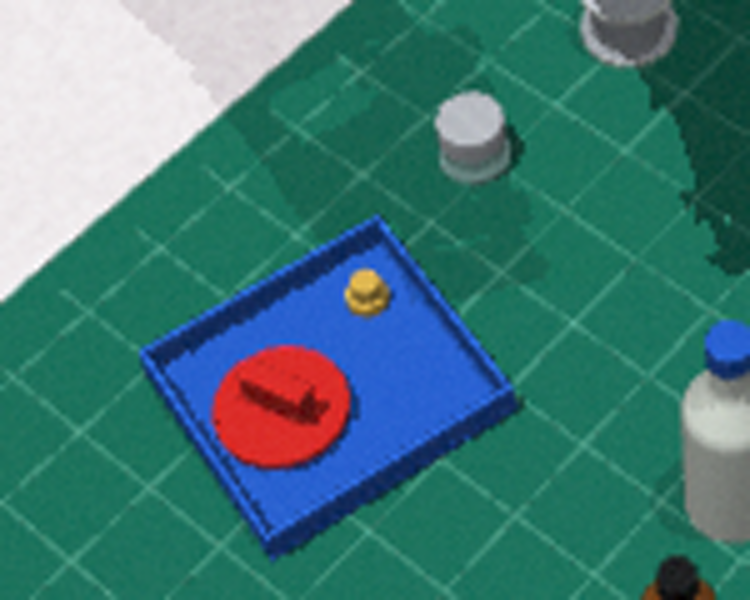

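The cap lies flat, grip up, in the tray's free half. Before picking up the spanner, I'll take an unobstructed wrist look down the lens.

```bash
python3 -m jog '25 20 10 1.5 -7 0 0.4; 50 40 20 3 -14 0 0.4; 75 60 30 4.5 -21 0 0.4; 100 80 35 6 -26 0 0.4; 122 99 37 6.75 -29.2 0 0.4; 122 99 37 6.75 -29.2 0 0.4; 122 99 37 6.75 -29.2 0 0.4; 122 99 37 6.75 -29.2 0 0.4' ; python3 - <<'E'
from plan import *
c=camera("wrist"); o=get_obs(); print(o["ee_pos"])
np.savez("ringview.npz",**c)
crop(c,"w12.png",180,120,340,240,5)
for d in masks_of("ring_face","wrist"): print(d["conf"],d["extent"])
for nm in("top","scene"):
  c2=camera(nm); np.savez(f"ring_{nm}.npz",**c2)
crop(c2,"s12.png",270,150,340,200,10)
E
```

```text
time_s: 13.57
ee_pos: [0.577, 0.0122, 0.2521]
eef_rot: [-1.208, 0.38, -2.121]
force: [-0.2, -0.4, 0.4]
grip_width: 0.0564
[0.57703492 0.01198628 0.25225091]
0.96 [233.7, 165.3, 277.2, 211.3]
```

View pics/w12.png

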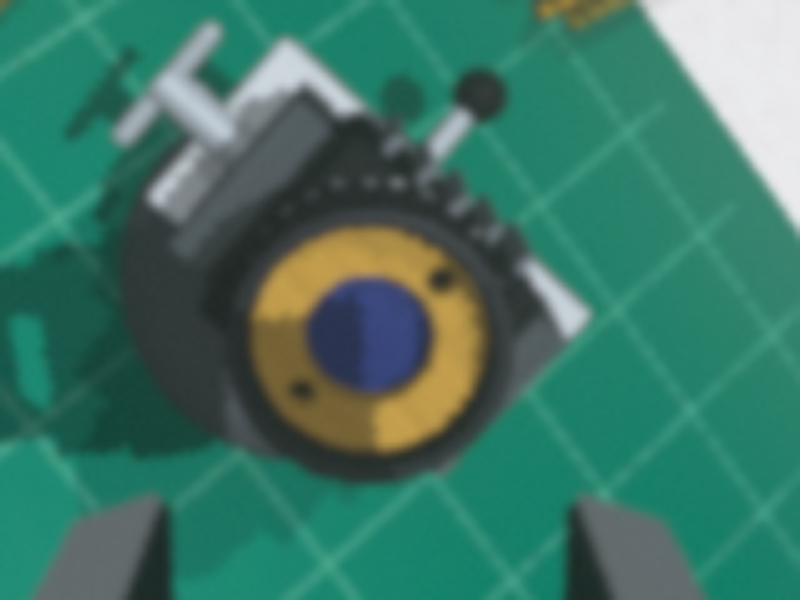

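View pics/s12.png

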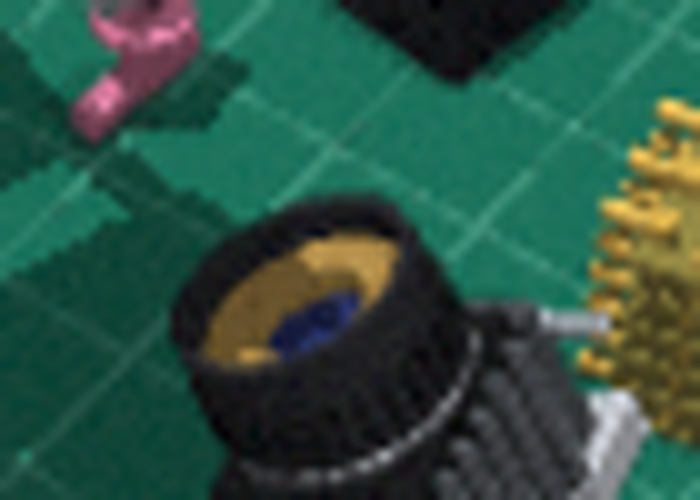

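```bash
cat > ring.py <<'E'
from plan import *
import sys
def analyse(c,ring_mask=None,verbose=True):
    img=c["img"]; hsv=cv2.cvtColor(img,cv2.COLOR_RGB2HSV)
    ex,ey,n=lensR(13); C0=np.array([.6185,.0192,.179])-.010*n   # expected face centre
    br=(hsv[:,:,0]>10)&(hsv[:,:,0]<32)&(hsv[:,:,1]>90)
    P,u,v=cloud(c,br); k=np.linalg.norm(P-C0,axis=1)<.035; Q=P[k]
    ctr=Q.mean(0); U,S,Vt=np.linalg.svd(Q-ctr); nn=Vt[2]*np.sign(Vt[2][2])
    print("brass",len(Q),"normal",nn.round(3),"tilt",np.degrees(np.arccos(nn[2])).round(2),"yaw",np.degrees(np.arctan2(-nn[1],-nn[0])).round(2),"std",(S[2]/len(Q)**.5).round(4))
    d=np.median(Q@n); print("plane offset vs expected mm",(d-C0@n)*1000)
    Rm,t=T(c); cam=-Rm.T@t
    def ray(px):
        r=Rm.T@np.array([(px[0]-c["cx"])/c["fx"],(px[1]-c["cy"])/c["fy"],1]); return cam+r*((d-cam@n)/(r@n))
    # rectify the face: 10 px/mm in (ex,ey) plane
    s=8; W=64*s; gx,gy=np.meshgrid(np.arange(W),np.arange(W)); 
    G=C0+((d-C0@n)*n)+ ((gx-W/2)/s/1000)[...,None]*ex+((W/2-gy)/s/1000)[...,None]*ey
    px=proj(c,G.reshape(-1,3)).astype(np.float32).reshape(W,W,2)
    rect=cv2.remap(img,px[...,0],px[...,1],cv2.INTER_CUBIC)
    return rect,C0+(d-C0@n)*n,ex,ey,n,s,W
if __name__=="__main__":
    c=dict(np.load(sys.argv[1])); c={k:(v if v.ndim else v.item()) for k,v in c.items()}
    rect,C,ex,ey,n,s,W=analyse(c)
    cv2.imwrite("pics/"+sys.argv[2],rect[:,:,::-1])
    hsv=cv2.cvtColor(rect,cv2.COLOR_RGB2HSV); br=((hsv[:,:,0]>8)&(hsv[:,:,0]<34)&(hsv[:,:,1]>90)).astype(np.uint8)
    cn,_=cv2.findContours(br,cv2.RETR_CCOMP,cv2.CHAIN_APPROX_NONE); big=max(cn,key=cv2.contourArea); 
    e=cv2.fitEllipse(big); f=lambda p:np.array([(p[0]-W/2)/s,(W/2-p[1])/s])
    print("outer ellipse centre mm (ex,ey)",f(e[0]).round(2),"axes",np.array(e[1])/s)
    for q in cn:
        a=cv2.contourArea(q)/s/s
        if 4<a<900:
            M=cv2.moments(q); p=(M["m10"]/M["m00"],M["m01"]/M["m00"]); print("inner contour area",round(a,1),f(p).round(2))
    print("C",C)
E
python3 ring.py ringview.npz r1.png
```

```text
brass 1220 normal [-0.495 -0.129  0.859] tilt 30.8 yaw 14.61 std 0.0023
plane offset vs expected mm 0.20973631279797011
outer ellipse centre mm (ex,ey) [-1.34  1.91] axes [52.94853592 54.73387909]
inner contour area 10.1 [20.47 -0.51]
inner contour area 6.7 [-19.91   5.78]
inner contour area 650.4 [-0.25  2.9 ]
C [0.62326967 0.02030117 0.17052138]
```

View pics/r1.png

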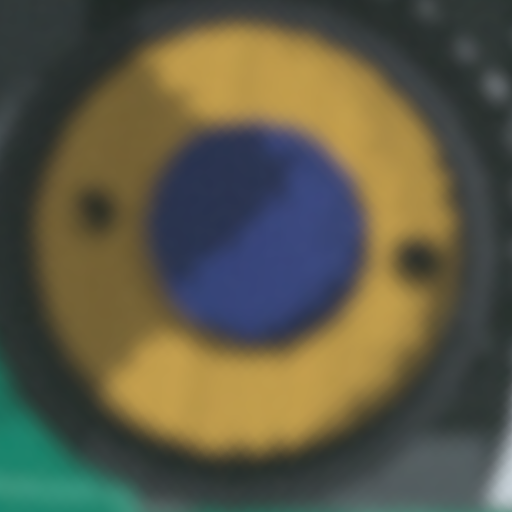

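```bash
python3 - <<'E'
from plan import *
c=dict(np.load("ringview.npz")); o=get_obs(); Rt=R.from_euler('xyz',o["eef_rot"]).as_matrix()
Rm,t=T(c); cam=-Rm.T@t
print("cam in tool mm",((cam-o["ee_pos"])@Rt*1000).round(1)); print("cam axes in tool (rows x,y,z)",(Rm@Rt).round(3))
a=np.radians(-7.7)
Rd=toolR([0,0,-1],[np.cos(a),np.sin(a),0])
delta([.507,.312,.25],Rd)
print((np.array([.507,.312,.2])-o["ee_pos"])*1000)
E
```

```text
cam in tool mm [ -84.  -200.7   -0.6]
cam axes in tool (rows x,y,z) [[-0.001  0.001  1.   ]
 [ 0.958 -0.287  0.001]
 [ 0.287  0.958 -0.   ]]
t 13.77 shift [-70.2 299.8  -2.4] turn [-13.53  26.88  27.25] q [-0.13  0.02  1.78  0.23  0.87  0.39] w 0.0565
[-70.18042029 299.83117278 -52.37252406]
```

```bash
python3 -m jog '-15 10 20 -2.2 4.4 4.5 0.4; -25 45 20 -4.5 9 9 0.4; -35 85 20 -6.7 13.4 13.5 0.4; -45 125 20 -9 18 18 0.4; -55 165 15 -11.2 22.4 22.5 0.4; -62 205 5 -13.5 26.9 27.2 0.4; -68 245 0 -13.5 26.9 27.2 0.4; -70 280 -3 -13.5 26.9 27.2 0.4; -70 300 -3 -13.5 26.9 27.2 0.4; -70 300 -3 -13.5 26.9 27.2 0.4' ; python3 - <<'E'
from plan import *
a=np.radians(-7.7)
Rd=toolR([0,0,-1],[np.cos(a),np.sin(a),0])
delta([.507,.312,.2],Rd)
c=camera("wrist"); np.savez("blockview.npz",**c); crop(c,"w13.png",130,90,390,280,3)
hsv=cv2.cvtColor(c["img"],cv2.COLOR_RGB2HSV)
P,u,v=cloud(c,(hsv[:,:,0]>78)&(hsv[:,:,0]<100)&(hsv[:,:,1]>110)); k=(np.hypot(P[:,0]-.507,P[:,1]-.312)<.05)&(P[:,2]>.06); P=P[k]
print(len(P),np.percentile(P[:,2],[5,50,95]))
t=P[P[:,2]>np.percentile(P[:,2],95)-.006]; print(len(t),cv2.minAreaRect((t[:,:2]*1000).astype(np.float32)))
P,u,v=cloud(c,hsv[:,:,2]<80); k=(np.hypot(P[:,0]-.507,P[:,1]-.312)<.085)&(abs(P[:,2]-.046)<.004); print(cv2.minAreaRect((P[k][:,:2]*1000).astype(np.float32)))
E
```

```text
time_s: 14.6
ee_pos: [0.5064, 0.3152, 0.2484]
eef_rot: [-1.573, -0.0, -1.703]
force: [-0.4, -0.5, -0.7]
grip_width: 0.0562
t 14.6 shift [  0.6  -3.2 -48.4] turn [ 0.01 -0.11 -0.12] q [0.5  0.37 1.28 0.   1.49 0.63] w 0.0562
691 [0.08732395 0.28634361 0.38463704]
175 ((508.6047058105469, 340.4253234863281), (8.397062301635742, 35.63933563232422), 82.78338623046875)
((506.8331298828125, 314.7989196777344), (133.92820739746094, 73.77755737304688), 82.426513671875)
```

View pics/w13.png

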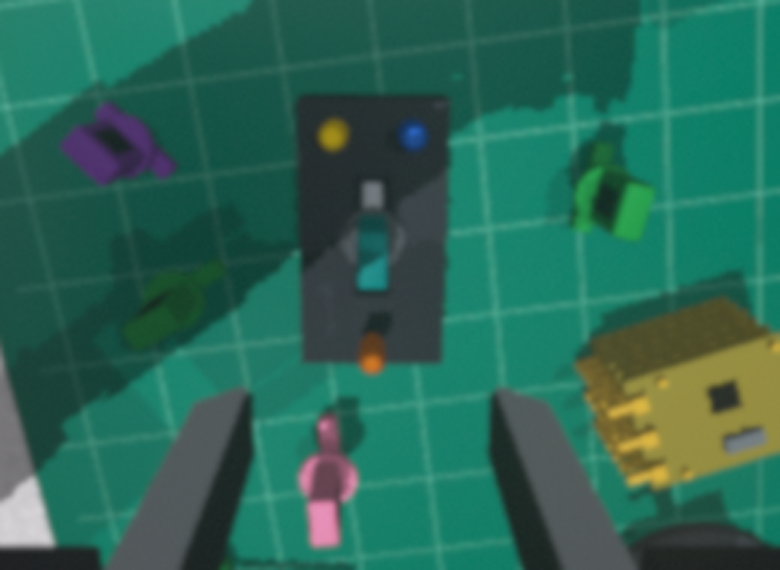

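```bash
python3 - <<'E'
from plan import *
c=dict(np.load("blockview.npz")); c={k:(v if v.ndim else v.item()) for k,v in c.items()}
hsv=cv2.cvtColor(c["img"],cv2.COLOR_RGB2HSV)
P,u,v=cloud(c,(hsv[:,:,0]>78)&(hsv[:,:,0]<100)&(hsv[:,:,1]>90)); k=(np.hypot(P[:,0]-.507,P[:,1]-.312)<.04)&(P[:,2]>.06)&(P[:,2]<.11); P=P[k];print(len(P),np.percentile(P[:,2],[5,50,95]))
t=P[P[:,2]>.093]; print(len(t),cv2.minAreaRect((t[:,:2]*1000).astype(np.float32)),t[:,2].mean())
E
```

```text
251 [0.07008079 0.09648491 0.09781183]
203 ((506.7288513183594, 314.18206787109375), (25.017805099487305, 13.501124382019043), 82.27494812011719) 0.09664339730120838
```

```bash
python3 -m jog '0.2 -1 -40 0 0 0 0.5; 0.4 -2 -80 0 0 0 0.5; 0.4 -2 -120 0 0 0 0.5; 0.4 -2 -160 0 0 0 0.5; 0.4 -2 -190 0 0 0 0.5; 0.4 -2 -205 0 0 0 0.5; 0.4 -2 -212 0 0 0 0.5; 0.4 -2 -212 0 0 0 0.5;0.4 -2 -212 0 0 0 0.5' ; python3 - <<'E'
from plan import *
a=np.radians(-7.7)
Rd=toolR([0,0,-1],[np.cos(a),np.sin(a),0])
delta([.5068,.3130,.037],Rd)
c=camera("scene"); crop(c,"s14.png",270,90,370,170,7)
c=camera("wrist"); crop(c,"w14.png",130,120,390,315,3)
E
```

```text
time_s: 15.4
ee_pos: [0.508, 0.3109, 0.038]
eef_rot: [-1.571, 0.0, -1.705]
force: [-0.2, -0.1, 0.2]
grip_width: 0.047
t 15.4 shift [-1.2  2.1 -1. ] turn [-0.01 -0.01 -0.01] q [0.49 0.55 1.52 0.   1.07 0.62] w 0.047
```

View pics/s14.png

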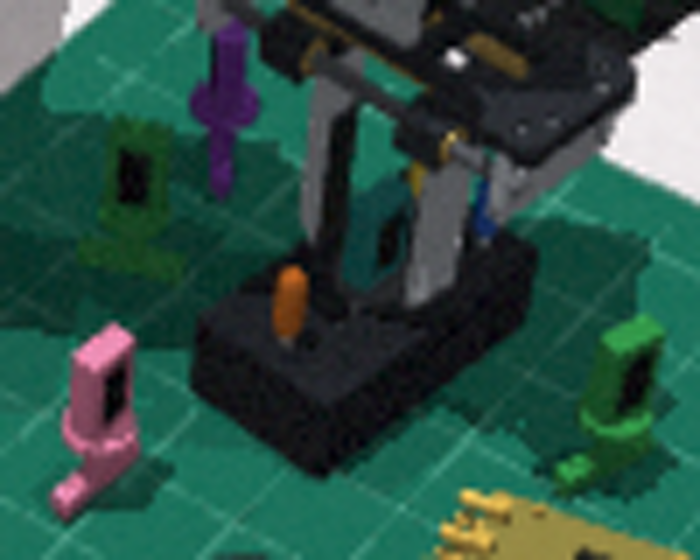

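View pics/w14.png

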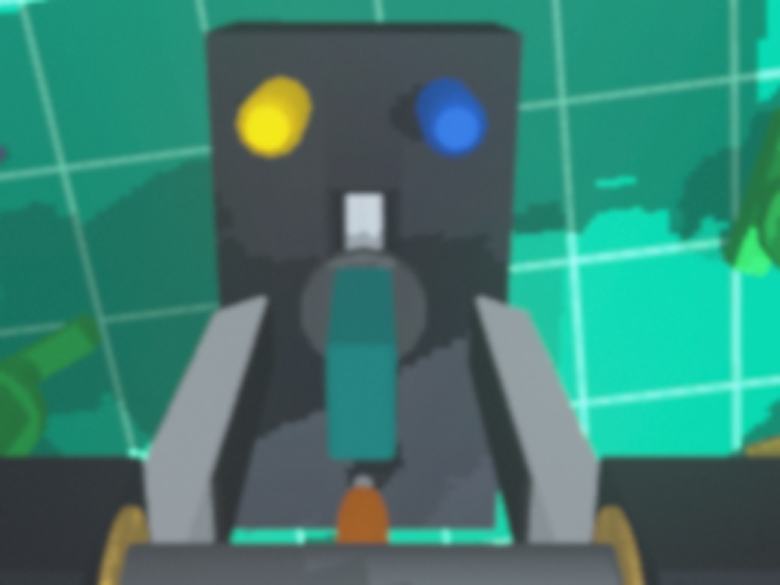

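```bash
python3 -m jog '-1.3 2.6 -1 0 0 0 0.5; -1.3 2.6 -1 0 0 0 0.6; -1.3 2.6 -1 0 0 0 0.8; -1.3 2.6 -1 0 0 0 1; -1.3 2.6 -1 0 0 0 1; -1.3 2.6 -1 0 0 0 1; -1.3 2.6 -1 0 0 0 1; -1.3 2.6 -1 0 0 0 1; -1.3 2.6 -1 0 0 0 1' 60; python3 - <<'E'
from plan import *
o=get_obs(); print(o["ee_pos"],o["eef_rot"],o["force"],o["moment"],o["grip_width"])
c=camera("wrist"); crop(c,"w15.png",130,120,390,315,3)
E
```

```text
time_s: 16.25
ee_pos: [0.5068, 0.314, 0.0375]
eef_rot: [-1.57, 0.001, -1.705]
force: [-0.4, -0.1, -0.5]
grip_width: 0.0137
[0.50684132 0.31398126 0.037512  ] [-1.57004114e+00  9.14493812e-04 -1.70451871e+00] [-0.39740046 -0.08817301 -0.46732562] [-0.01341058  0.00103724  0.01590609] 0.013666962446597085
```

View pics/w15.png

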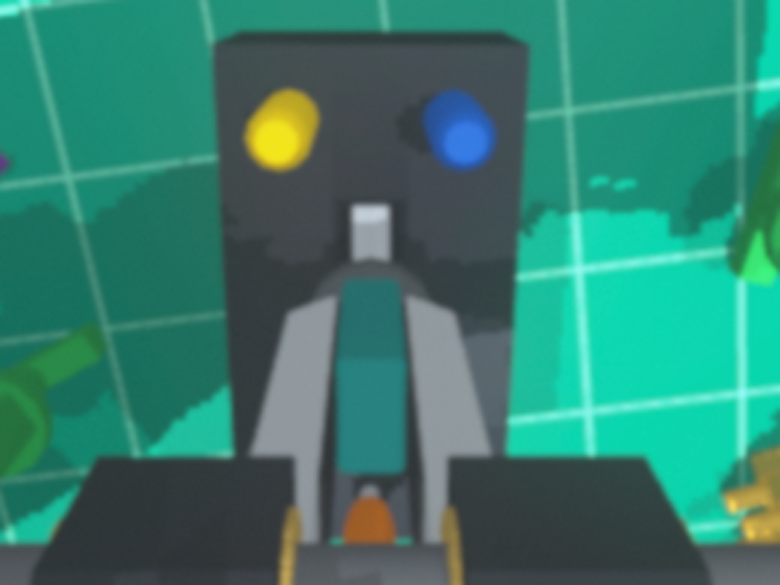

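```bash
cat > lens.py <<'E'
from plan import *
def target(h,ang,dx=0.0,dy=2.2,yaw=13.):
    """h: spanner origin above ring face mm; ang: spanner x angle from ex about n, deg; tool x=+spanner x"""
    ex,ey,n=lensR(yaw); C=np.array([.6185,.0192,.179])-.010*n+dx/1000*ex+dy/1000*ey
    a=np.radians(ang); x=np.cos(a)*ex+np.sin(a)*ey; z=np.cross(x,-n)
    return C+(h+28)/1000*n, toolR(-n,z)
E
python3 - <<'E'
from lens import *
for h in (60,35): p,Rt=target(h,-8.85); print(p,Rt.round(2)); delta(p,Rt)
E
```

```text
[0.58000468 0.01257052 0.24654998] [[ 0.87  0.49 -0.09]
 [ 0.04  0.11  0.99]
 [ 0.49 -0.87  0.08]]
t 16.3 shift [  73.2 -301.4  209. ] turn [-21.12 -27.03  99.18] q [0.49 0.55 1.52 0.   1.06 0.63] w 0.0135
[0.5921843  0.01538241 0.22489935] [[ 0.87  0.49 -0.09]
 [ 0.04  0.11  0.99]
 [ 0.49 -0.87  0.08]]
t 16.3 shift [  85.3 -298.6  187.4] turn [-21.12 -27.03  99.18] q [0.49 0.55 1.52 0.   1.06 0.63] w 0.0135
```

```bash
python3 -m jog '0 0 10 0 0 0 1; 0 0 30 0 0 0 1; 0 0 60 0 0 0 1; 0 0 100 0 0 0 1; 0 0 140 0 0 0 1; 0 0 180 0 0 0 1; 0 0 200 0 0 0 1; 0 0 200 0 0 0 1'; python3 - <<'E'
from lens import *
for h in (60,): p,Rt=target(h,-8.85); delta(p,Rt)
c=camera("wrist"); crop(c,"w16.png",130,120,390,315,3)
c=camera("scene"); crop(c,"s16.png",250,50,370,160,6)
E
```

```text
time_s: 16.97
ee_pos: [0.508, 0.3146, 0.2438]
eef_rot: [-1.563, 0.006, -1.704]
force: [-0.1, -0.5, -0.8]
grip_width: 0.0134
t 16.97 shift [  72.  -302.1    2.8] turn [-21.66 -26.92  99.03] q [0.49 0.37 1.3  0.   1.47 0.63] w 0.0134
```

View pics/w16.png

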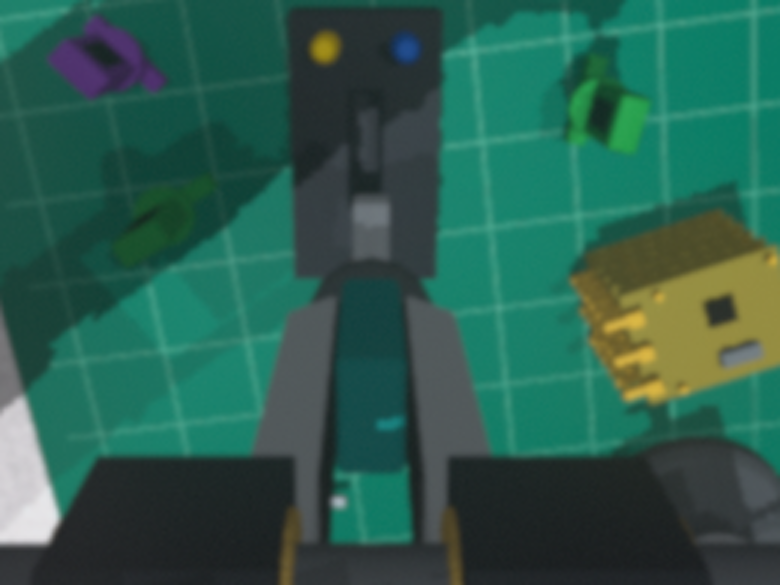

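View pics/s16.png

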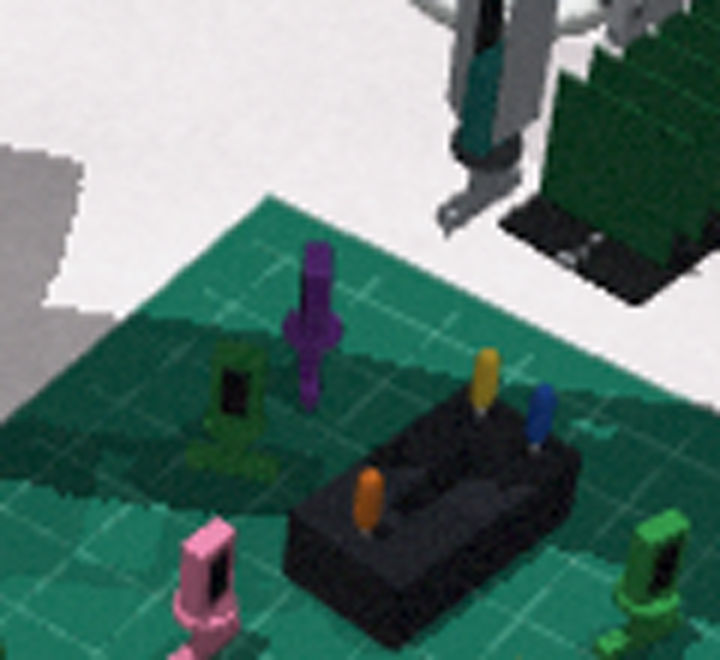

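```bash
python3 -m jog '5 -20 20 -1.4 -1.7 6.5 1; 10 -40 25 -2.8 -3.5 13 1; 15 -60 30 -4.2 -5.2 19.4 1; 20 -80 30 -5.6 -7 26 1; 24 -100 30 -7 -8.8 32.4 1; 29 -120 30 -8.4 -10.5 39 1; 34 -140 30 -9.8 -12.3 45.3 1; 38 -160 30 -11.2 -14 51.7 1; 43 -180 30 -12.6 -15.7 58 1; 48 -200 30 -14 -17.4 64 1'; python3 - <<'E'
from lens import *
for h in (60,): p,Rt=target(h,-8.85); delta(p,Rt)
E
```

```text
time_s: 17.9
ee_pos: [0.5541, 0.113, 0.2658]
eef_rot: [-1.402, -0.328, -0.596]
force: [0.7, 0.2, -1.7]
grip_width: 0.0136
t 17.9 shift [  25.9 -100.4  -19.3] turn [-7.08 -9.41 34.91] q [ 0.19  0.07  1.65 -0.12  1.07 -0.77] w 0.0136
```

```bash
python3 -m jog '5 -20 0 -1.4 -1.9 7 1; 10 -40 0 -2.8 -3.8 14 1; 15 -60 0 -4.2 -5.6 21 1; 20 -80 -10 -5.6 -7.5 28 1; 26 -100 -19 -7.1 -9.4 34.9 1; 26 -100 -19 -7.1 -9.4 34.9 1; 26 -100 -19 -7.1 -9.4 34.9 1; 26 -100 -19 -7.1 -9.4 34.9 1'; python3 - <<'E'
from lens import *
for h in (60,25): p,Rt=target(h,-8.85); delta(p,Rt)
c=camera("wrist"); crop(c,"w17.png",130,120,390,315,3)
c=camera("scene"); crop(c,"s17.png",250,110,350,200,7)
c=camera("top"); crop(c,"t17.png",190,110,310,210,6)
E
```

```text
time_s: 18.57
ee_pos: [0.5793, 0.0124, 0.2451]
eef_rot: [-1.481, -0.513, 0.044]
force: [-0.3, 0.3, -1.9]
grip_width: 0.0135
t 18.57 shift [0.7 0.2 1.4] turn [-0.06 -0.21  0.25] q [-0.13  0.03  1.78  0.23  0.85 -1.88] w 0.0135
t 18.57 shift [ 17.7   4.1 -28.9] turn [-0.06 -0.21  0.25] q [-0.13  0.03  1.78  0.23  0.85 -1.88] w 0.0135
```

View pics/w17.png

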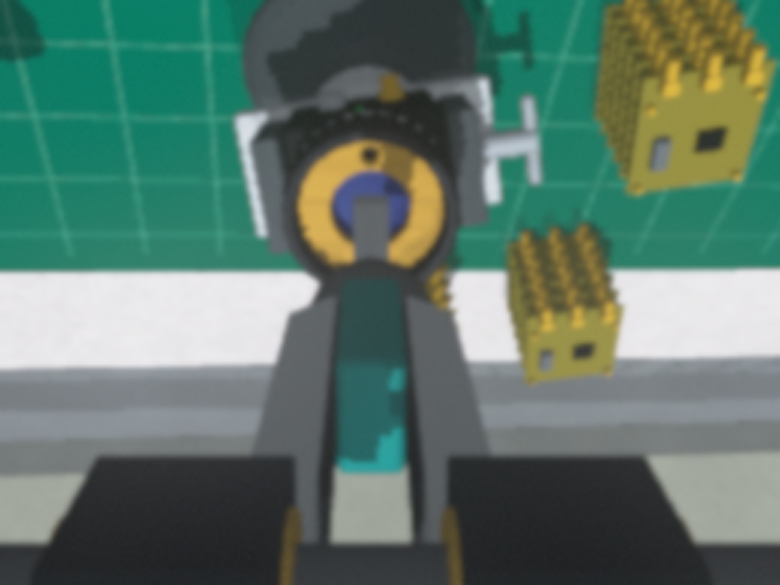

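View pics/s17.png

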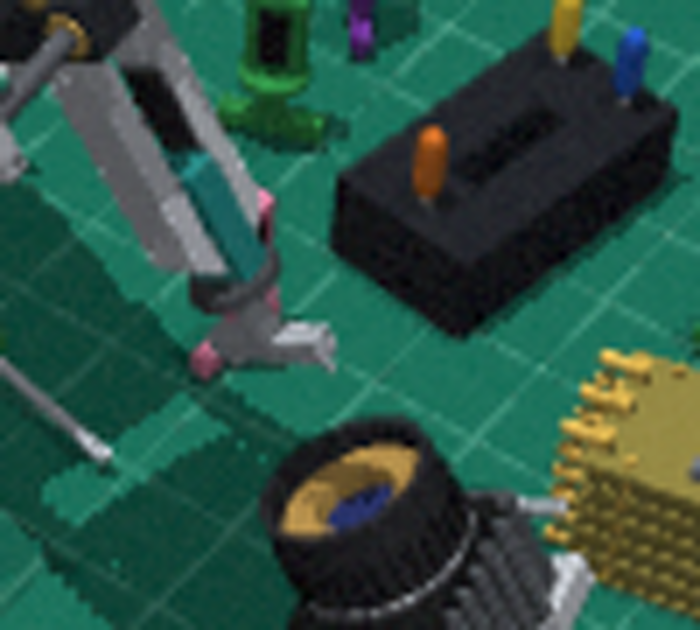

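View pics/t17.png

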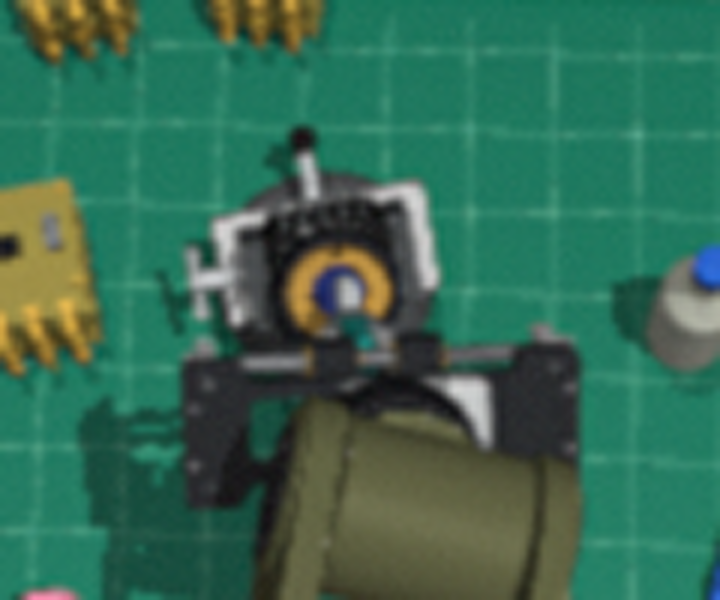

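```bash
cat > rel.py <<'E'
from lens import *
def run(save=None):
    c=camera("wrist"); o=get_obs(); Rt=R.from_euler('xyz',o["eef_rot"]).as_matrix(); ee=o["ee_pos"]
    tool=lambda P:(np.atleast_2d(P)-ee)@Rt*1000
    hsv=cv2.cvtColor(c["img"],cv2.COLOR_RGB2HSV)
    ex,ey,n=lensR(13); C=np.array([.6185,.0192,.179])-.010*n+.0022*ey
    Rm,t=T(c); cam=-Rm.T@t; d=C@n
    # rectify face around C in tool axes: u=-x_t up
    xt,zt=Rt[:,0],Rt[:,2]; s=8; W=64*s; gx,gy=np.meshgrid(np.arange(W),np.arange(W))
    # plane through C normal n
    G=C+((gx-W/2)/s/1000)[...,None]*np.cross(n,-np.cross(zt,n)/1)*0
    ez=zt-n*(zt@n); ez/=np.linalg.norm(ez); exx=np.cross(n,ez)  # in-plane
    if exx@xt<0: exx=-exx
    G=C+((gx-W/2)/s/1000)[...,None]*ez+((gy-W/2)/s/1000)[...,None]*exx
    px=proj(c,G.reshape(-1,3)).astype(np.float32).reshape(W,W,2)
    rect=cv2.remap(c["img"],px[...,0],px[...,1],cv2.INTER_CUBIC)
    if save: cv2.imwrite("pics/"+save,rect[:,:,::-1])
    off=tool(C)[0]; print("expected C in tool",off.round(2))
    h2=cv2.cvtColor(rect,cv2.COLOR_RGB2HSV); br=((h2[:,:,0]>8)&(h2[:,:,0]<34)&(h2[:,:,1]>90)).astype(np.uint8)
    f=lambda p:np.array([(p[1]-W/2)/s,(p[0]-W/2)/s])
    cn,_=cv2.findContours(br,cv2.RETR_CCOMP,cv2.CHAIN_APPROX_NONE)
    for q in cn:
        a=cv2.contourArea(q)/s/s
        if 3<a<60:
            M=cv2.moments(q); p=(M["m10"]/M["m00"],M["m01"]/M["m00"]); r=f(p); print("contour",round(a,1),"rel C (x_t,z_t)",r.round(2),"r",np.hypot(*r).round(2))
    big=max(cn,key=cv2.contourArea).reshape(-1,2); q=np.stack([(big[:,1]-W/2)/s,(big[:,0]-W/2)/s],1)
    rr=np.hypot(q[:,0],q[:,1]); k=(rr>23)&(rr<30)&(q[:,0]<8); q=q[k]
    r=least_squares(lambda p:np.hypot(q[:,0]-p[0],q[:,1]-p[1])-26.5,[0,0],loss='soft_l1',f_scale=.4).x; print("outer circle (R 26.5) centre rel C",r.round(2),len(q))
    # spanner bits by depth
    P,u,v=cloud(c,np.ones((384,512),bool)); L=tool(P); S=hsv[v,u]
    k=(L[:,1]>5)&(L[:,1]<26)&(abs(L[:,2])<12)&(abs(L[:,0])<35); B=L[k]; print("bar pts",k.sum(),np.percentile(B,[1,50,99],axis=0).round(1).tolist())
    k=(L[:,1]>-17)&(L[:,1]<-9)&(abs(L[:,2])<25)&(abs(L[:,0])<25); B=L[k]; print("collar pts",k.sum(),np.percentile(B,[1,50,99],axis=0).round(1).tolist())
    return c
if __name__=="__main__":
    import sys; c=run(sys.argv[1]); np.savez("rel.npz",**c)
E
python3 rel.py r2.png
```

```text
expected C in tool [-0.21 88.12 -1.27]
contour 54.0 rel C (x_t,z_t) [27.65 25.26] r 37.45
contour 7.9 rel C (x_t,z_t) [-21.7   -0.19] r 21.7
outer circle (R 26.5) centre rel C [-0.8 -0.2] 762
bar pts 254 [[-23.8, 10.4, -3.9], [-16.9, 11.7, 0.2], [-7.4, 18.7, 5.2]]
collar pts 277 [[-15.6, -15.8, -13.1], [-11.9, -14.0, 0.3], [-5.4, -9.8, 14.4]]
```

View pics/r2.png

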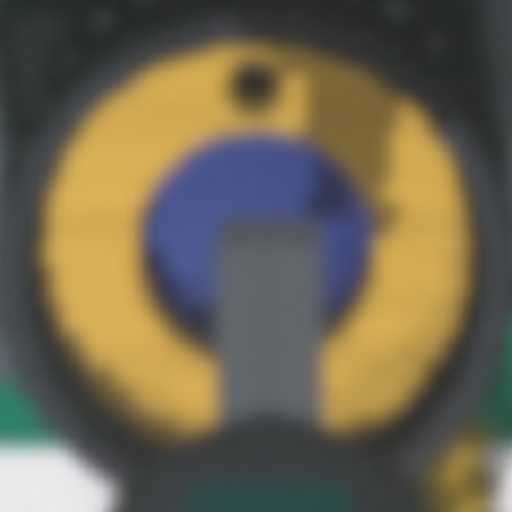

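```bash
python3 - <<'E'
from lens import *
p,Rt=target(16,-8.85,-1.3,1.5); delta(p,Rt)
E
```

```text
t 18.77 shift [ 20.5   2.7 -39.1] turn [-0.02 -0.04  0.08] q [-0.13  0.03  1.78  0.23  0.85 -1.88] w 0.0138
```

```bash
python3 -m jog '10 1.3 -19 0 0 0 1; 17 2 -32 0 0 0 1; 20.5 2.7 -39 0 0 0 1; 20.5 2.7 -39 0 0 0 1; 20.5 2.7 -39 0 0 0 1; 20.5 2.7 -39 0 0 0 1; 20.5 2.7 -39 0 0 0 1'; python3 rel.py r3.png; python3 - <<'E'
from lens import *
p,Rt=target(16,-8.85,-1.3,1.5); delta(p,Rt)
c=camera("wrist"); crop(c,"w18.png",190,130,320,230,6)
c=camera("scene"); crop(c,"s18.png",265,130,335,200,9)
E
```

```text
time_s: 19.35
ee_pos: [0.6007, 0.0166, 0.2089]
eef_rot: [-1.482, -0.517, 0.047]
force: [0.2, 0.3, -0.5]
grip_width: 0.0139
expected C in tool [ 0.53 44.85  0.87]
contour 13.2 rel C (x_t,z_t) [-22.08  -0.32] r 22.09
outer circle (R 26.5) centre rel C [-0.27 -0.04] 752
bar pts 255 [[-23.6, 10.0, -3.8], [-16.5, 11.6, 1.2], [-7.7, 18.7, 5.4]]
collar pts 279 [[-15.4, -16.4, -13.0], [-11.7, -14.3, 0.4], [-5.3, -9.7, 14.6]]
t 19.4 shift [-0.1  0.  -1. ] turn [-0.03  0.03  0.09] q [-0.12  0.11  1.79  0.24  0.76 -1.89] w 0.0137
```

View pics/r3.png

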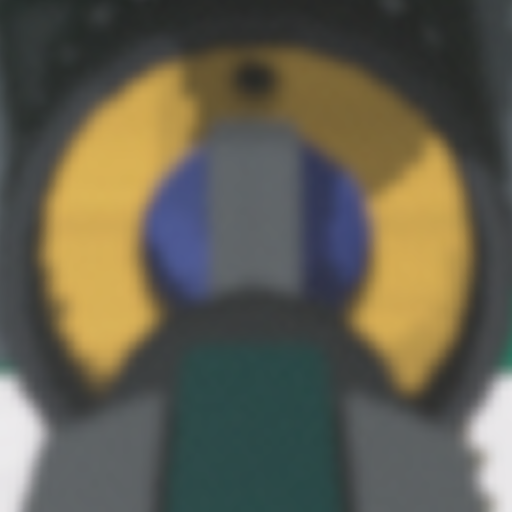

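View pics/w18.png

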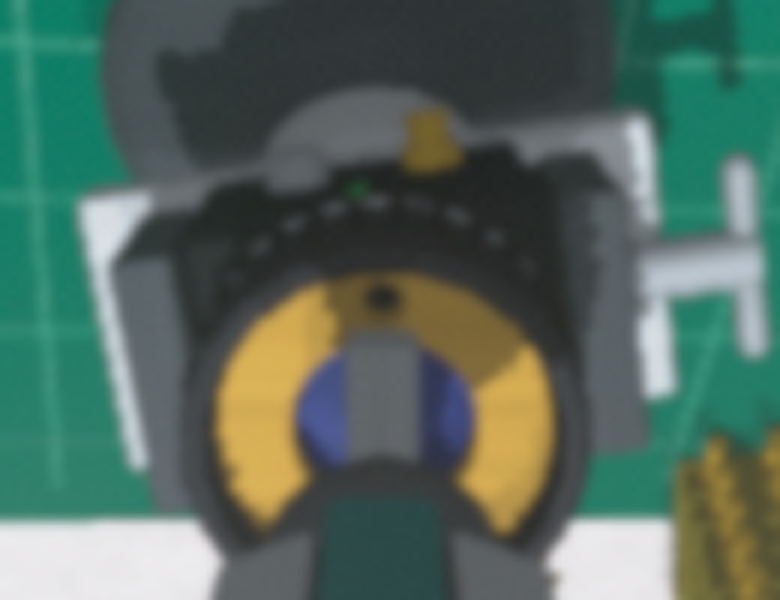

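View pics/s18.png

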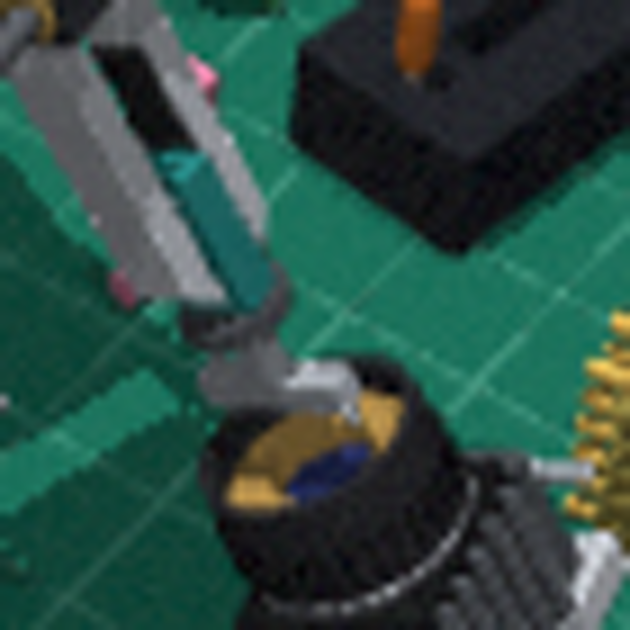

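```bash
python3 -m jog '4 0.9 -7 0 0 0 1; 7.5 1.7 -13.4 0 0 0 1; 7.5 1.7 -13.4 0 0 0 1; 7.5 1.7 -13.4 0 0 0 1'; python3 - <<'E'
from lens import *
o=get_obs(); ex,ey,n=lensR(13); print("F n,ex,ey",(o["force"]@n).round(2),(o["force"]@ex).round(2),(o["force"]@ey).round(2))
p,Rt=target(0,-8.85,-1.3,1.5); print("h",((o["ee_pos"]-p)@n*1000).round(2),"ex,ey err",((o["ee_pos"]-p)@ex*1000).round(2),((o["ee_pos"]-p)@ey*1000).round(2))
delta(p,Rt)
c=camera("scene"); crop(c,"s19.png",265,130,335,200,9)
E
```

```text
time_s: 19.83
ee_pos: [0.6079, 0.0183, 0.1942]
eef_rot: [-1.481, -0.515, 0.047]
force: [0.4, -0.4, -1.5]
grip_width: 0.0137
F n,ex,ey -1.5 -0.5 -0.48
h 0.39 ex,ey err -0.19 0.02
t 19.83 shift [ 0.4  0.1 -0.2] turn [-0.04 -0.08  0.09] q [-0.11  0.14  1.79  0.25  0.73 -1.9 ] w 0.0137
```

View pics/s19.png

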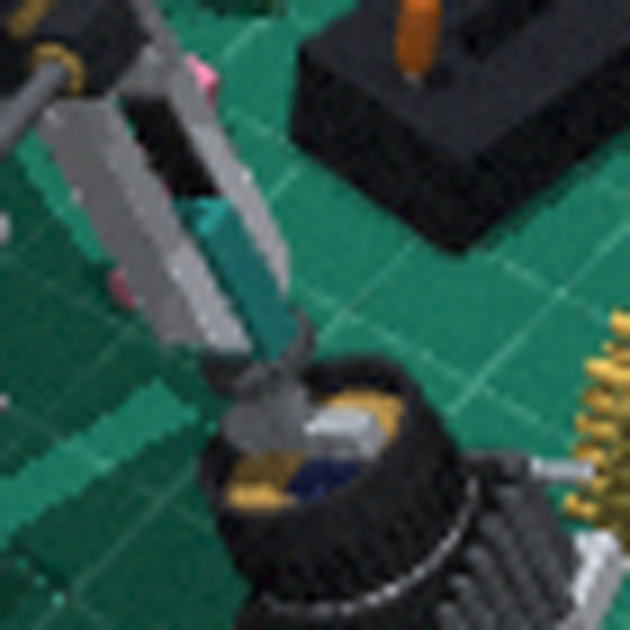

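Now the pins are at the face with no contact force. I'll press in slowly.

```bash
python3 -m jog '0.8 0.1 -1 0 0 0 1; 1.3 0.3 -2 0 0 0 1; 1.8 0.4 -2.8 0 0 0 1; 1.8 0.4 -2.8 0 0 0 1'; cat > st.py <<'E'
from lens import *
import sys
a=[float(x) for x in sys.argv[1:]]
ang=a[0] if a else -8.85
o=get_obs(); ex,ey,n=lensR(13); f=o["force"]; m=o["moment"]
print("F n,ex,ey",np.round([f@n,f@ex,f@ey],2),"M n",round(m@n,3),"M ex,ey",np.round([m@ex,m@ey],3))
p,Rt=target(0,ang,-1.3,1.5); e=(o["ee_pos"]-p)*1000; print("h",(e@n).round(2),"ex,ey err",(e@ex).round(2),(e@ey).round(2)); delta(p,Rt)
E
python3 st.py
```

```text
time_s: 20.22
ee_pos: [0.6098, 0.0187, 0.1917]
eef_rot: [-1.482, -0.516, 0.047]
force: [0.6, -0.5, -1.2]
grip_width: 0.0135
F n,ex,ey [-1.29 -0.19 -0.67] M n 0.001 M ex,ey [0.011 0.209]
h -2.69 ex,ey err 0.27 -0.06
t 20.22 shift [-1.6 -0.3  2.2] turn [-0.03 -0.04  0.09] q [-0.11  0.15  1.78  0.25  0.73 -1.9 ] w 0.0135
```

```bash
python3 -m jog '0.3 0.1 -0.8 0 0 0 1; 0.7 0.2 -1.6 0 0 0 1; 1 0.2 -2.4 0 0 0 1; 1 0.2 -2.4 0 0 0 1'; python3 st.py
```

```text
time_s: 20.55
ee_pos: [0.6109, 0.0189, 0.1892]
eef_rot: [-1.482, -0.516, 0.047]
force: [-0.2, -0.2, -1.1]
grip_width: 0.0132
F n,ex,ey [-0.79 -0.77 -0.09] M n -0.029 M ex,ey [0.018 0.212]
h -5.41 ex,ey err -0.11 -0.08
t 20.55 shift [-2.6 -0.5  4.7] turn [-0.03 -0.05  0.09] q [-0.11  0.15  1.78  0.25  0.72 -1.9 ] w 0.0132
```

```bash
python3 -m jog '0.4 0.1 -0.7 0 0 0 1; 0.5 0.1 -1 0 0 0 1; 0.5 0.1 -1 0 0 0 1'; python3 st.py; python3 - <<'E'
from lens import *
c=camera("wrist"); crop(c,"w20.png",190,130,320,230,6)
c=camera("scene"); crop(c,"s20.png",265,130,335,200,9)
E
```

```text
time_s: 20.8
ee_pos: [0.6114, 0.019, 0.1884]
eef_rot: [-1.482, -0.516, 0.047]
force: [-3.8, -1.3, 2.8]
grip_width: 0.0134
F n,ex,ey [ 4.39 -2.09 -0.46] M n -0.035 M ex,ey [0.122 0.384]
h -6.32 ex,ey err -0.05 -0.12
t 20.8 shift [-3.1 -0.6  5.5] turn [-0.03 -0.04  0.09] q [-0.11  0.15  1.78  0.25  0.72 -1.9 ] w 0.0134
```

View pics/w20.png

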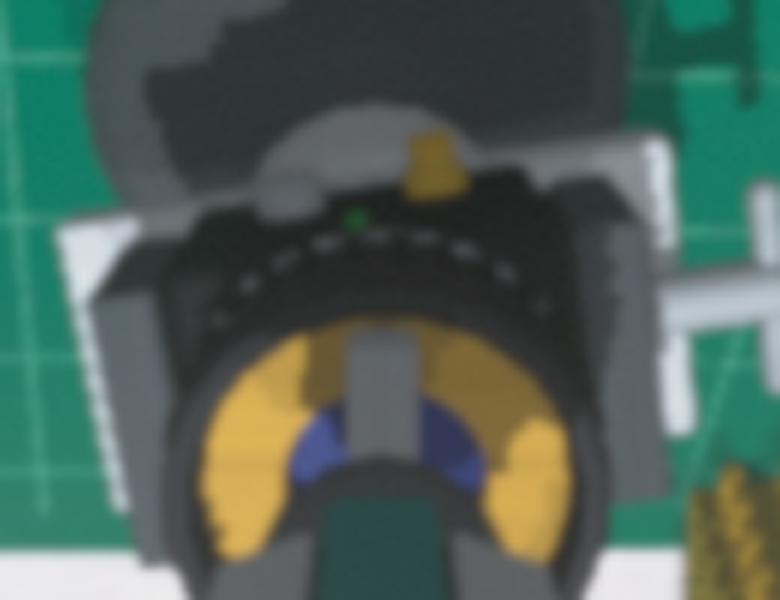

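View pics/s20.png

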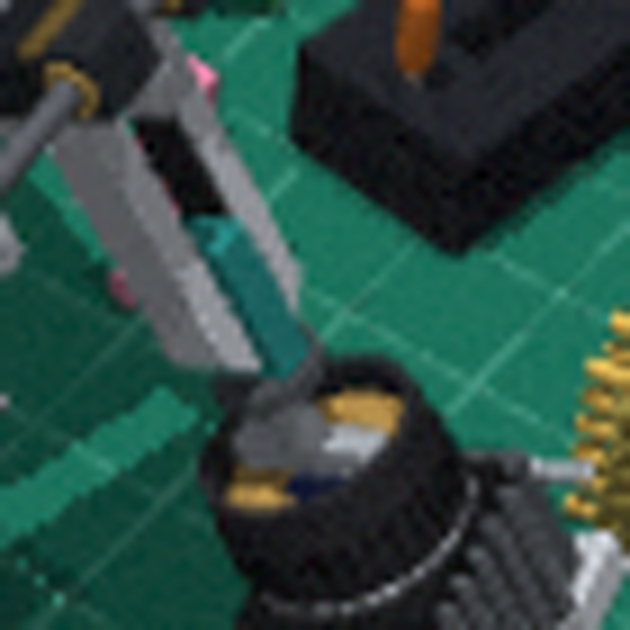

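Fully engaged: h is −6.3 mm and there is a light 4 N contact. I'll back off 0.4 mm and turn clockwise about the lens axis.

```bash
python3 -m jog '-0.3 0 0.4 1.95 0.45 -3.46 1; -0.3 0 0.4 4.4 1 -7.8 1; -0.3 0 0.4 6.8 1.6 -12.1 1; -0.3 0 0.4 9.3 2.1 -16.5 1; -0.3 0 0.4 11.7 2.7 -20.8 1; -0.3 0 0.4 14.6 3.4 -26 1; -0.3 0 0.4 14.6 3.4 -26 1'; python3 st.py -38.85
```

```text
time_s: 21.48
ee_pos: [0.6111, 0.0195, 0.1888]
eef_rot: [-1.221, -0.397, -0.529]
force: [-0.4, 3.4, -0.9]
grip_width: 0.0138
F n,ex,ey [-0.98 -0.16  3.44] M n 0.127 M ex,ey [ 0.701 -0.069]
h -5.96 ex,ey err 0.03 0.4
t 21.48 shift [-2.8 -1.1  5.1] turn [-0.2  -0.1   0.32] q [-0.11  0.15  1.78  0.25  0.72 -1.37] w 0.0138
```

```bash
python3 -m jog '0 -0.4 0 1.95 0.45 -3.46 1; 0 -0.4 0 4.4 1 -7.8 1; 0 -0.4 0 6.8 1.6 -12.1 1; 0 -0.4 0 9.3 2.1 -16.5 1; 0 -0.4 0 11.7 2.7 -20.8 1; 0 -0.4 0 14.6 3.4 -26 1; 0 -0.4 0 14.6 3.4 -26 1'; python3 st.py -68.85
```

```text
time_s: 22.07
ee_pos: [0.6113, 0.0196, 0.189]
eef_rot: [-1.075, -0.176, -1.029]
force: [0.5, 4.2, -0.3]
grip_width: 0.0136
F n,ex,ey [-0.98  1.09  3.98] M n 0.047 M ex,ey [ 0.874 -0.21 ]
h -5.91 ex,ey err 0.31 0.49
t 22.07 shift [-3.  -1.2  5. ] turn [-0.33 -0.1   0.44] q [-0.11  0.15  1.78  0.25  0.72 -0.84] w 0.0136
```

```bash
python3 -m jog '-0.1 -0.5 -0.1 1.95 0.45 -3.46 1; -0.1 -0.5 -0.1 3.9 0.9 -6.9 1; -0.1 -0.5 -0.1 3.9 0.9 -6.9 1'; python3 st.py -76.85
```

```text
time_s: 22.32
ee_pos: [0.6115, 0.0196, 0.1891]
eef_rot: [-1.057, -0.108, -1.151]
force: [2.6, 4.4, 0.8]
grip_width: 0.0137
F n,ex,ey [-1.07  3.5   3.73] M n 0.354 M ex,ey [ 1.18  -0.494]
h -5.86 ex,ey err 0.52 0.46
t 22.32 shift [-3.2 -1.2  4.8] turn [-0.37 -0.05  0.4 ] q [-0.11  0.15  1.78  0.25  0.72 -0.71] w 0.0137
```

```bash
python3 -m jog '-0.2 -0.3 -0.1 1.5 0.34 -2.6 1; -0.2 -0.3 -0.1 2.4 0.6 -4.3 1; -0.2 -0.3 -0.1 2.4 0.6 -4.3 1; -0.2 -0.3 -0.1 2.4 0.6 -4.3 1'; python3 st.py -81.85
```

```text
time_s: 22.65
ee_pos: [0.6114, 0.0195, 0.1891]
eef_rot: [-1.051, -0.067, -1.223]
force: [1.3, 4.5, -0.1]
grip_width: 0.0138
F n,ex,ey [-1.26  1.95  4.12] M n 1.145 M ex,ey [ 0.854 -0.496]
h -5.85 ex,ey err 0.45 0.43
t 22.65 shift [-3.1 -1.2  4.8] turn [-0.21 -0.02  0.13] q [-0.11  0.15  1.78  0.25  0.72 -0.62] w 0.0138
```

Torque has climbed to 1.15 N m against the 0.12 N m friction, so the ring is at its hard stop. I'll unwind the elastic twist and withdraw.

```bash
python3 -m jog '0 0 0 0 0 0 1; 0 0 0 0 0 0 1; 0 0 0 -1.7 -0.4 3 1; 0 0 0 -3.4 -0.8 6.1 1; 0 0 0 -3.4 -0.8 6.1 1'; python3 st.py -74.85
```

```text
time_s: 23.07
ee_pos: [0.6114, 0.0194, 0.189]
eef_rot: [-1.061, -0.129, -1.113]
force: [2.4, 1.5, -0.7]
grip_width: 0.0135
F n,ex,ey [-1.93  1.98  0.88] M n 0.07 M ex,ey [ 0.476 -0.26 ]
h -5.93 ex,ey err 0.32 0.29
t 23.07 shift [-3.1 -1.   5. ] turn [-0.15 -0.01 -0.04] q [-0.11  0.15  1.78  0.26  0.72 -0.75] w 0.0135
```

Torque is back near zero. Withdrawing along the axis.

```bash
python3 -m jog '-2 -0.5 3.5 -0.2 0 0.3 1; -5 -1.1 8.7 -0.2 0 0.3 1; -10 -2.3 17.3 -0.2 0 0.3 1; -20 -4.5 34.6 -0.2 0 0.3 1; -35 -8 60 -0.2 0 0.3 1; -40 -9 70 -0.2 0 0.3 1; -40 -9 70 -0.2 0 0.3 1; -40 -9 70 -0.2 0 0.3 1'; python3 rel.py r4.png;python3 st.py -73; python3 - <<'E'
from lens import *
c=camera("wrist"); np.savez("ringafter.npz",**c); crop(c,"w21.png",130,120,390,315,3)
E
python3 ring.py ringafter.npz r5.png
```

```text
time_s: 23.73
ee_pos: [0.5715, 0.0102, 0.2591]
eef_rot: [-1.062, -0.132, -1.108]
force: [0.4, 0.8, -2.4]
grip_width: 0.0137
expected C in tool [  0.54 102.46   1.99]
contour 6.6 rel C (x_t,z_t) [-21.18  -1.57] r 21.24
contour 14.6 rel C (x_t,z_t) [-30.94 -24.79] r 39.65
outer circle (R 26.5) centre rel C [-0.47 -0.74] 758
bar pts 254 [[-23.6, 9.4, -3.8], [-16.7, 10.9, 1.2], [-7.3, 18.2, 5.4]]
collar pts 275 [[-15.4, -16.7, -13.0], [-11.8, -15.0, 0.4], [-5.4, -10.4, 14.5]]
F n,ex,ey [-0.9  -0.93  0.22] M n 0.039 M ex,ey [-0.025  0.245]
h 74.46 ex,ey err -0.64 0.46
t 23.78 shift [ 36.9   8.1 -64.2] turn [-0.86 -0.27  1.29] q [-0.14 -0.    1.78  0.24  0.88 -0.74] w 0.0136
brass 1038 normal [-0.469 -0.119  0.875] tilt 28.91 yaw 14.28 std 0.0025
plane offset vs expected mm 0.27705926160159766
outer ellipse centre mm (ex,ey) [-1.26  2.35] axes [49.48871231 52.16291046]
inner contour area 5.8 [-6.99 22.22]
inner contour area 20.9 [-30.59  27.82]
C [0.62323687 0.02029359 0.17057969]
```

View pics/w21.png

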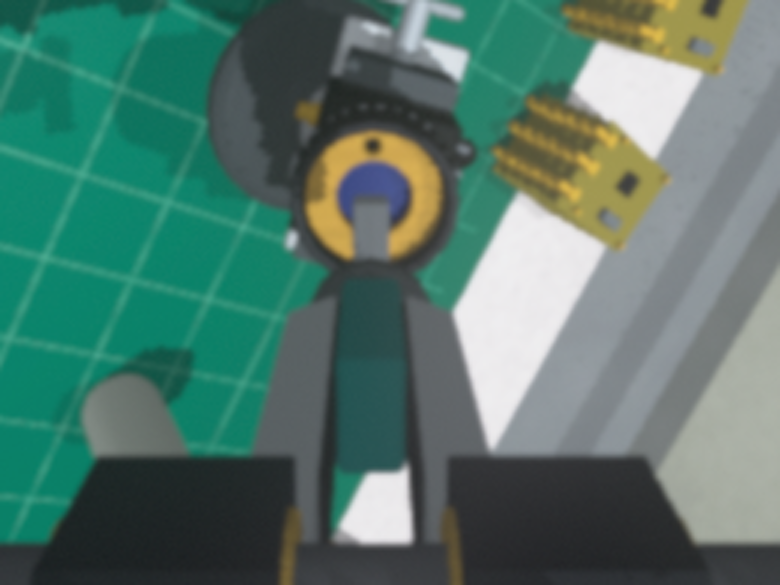

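View pics/r5.png

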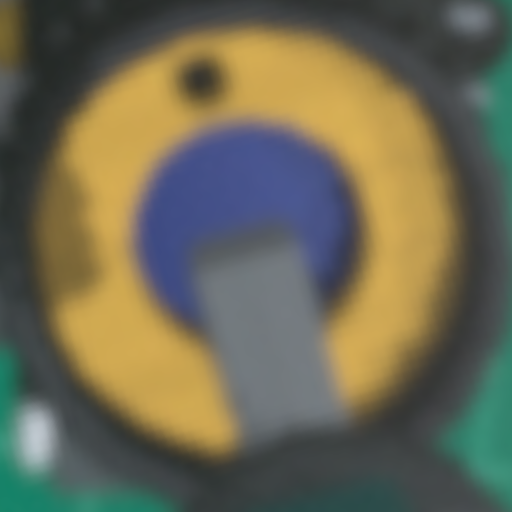

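The hole direction moved from −8.9° to about −72.5° (≈1.11 rad) and stopped hard, which fits fully home. Now I'll take the spanner back to the slot.

```bash
cat > slot.py <<'E'
from plan import *
import sys
a=np.radians(-7.66); Rd=toolR([0,0,-1],[np.cos(a),np.sin(a),0])
z=float(sys.argv[1]); delta([.5068,.3140,z],Rd); o=get_obs(); print("F",o["force"].round(2),"M",o["moment"].round(2))
E
python3 slot.py .25
```

```text
t 23.83 shift [-64.5 303.6  -7.6] turn [  2.52  30.27 -35.31] q [-0.14 -0.    1.78  0.24  0.88 -0.74] w 0.0141
F [ 0.79 -0.05 -1.84] M [-0.14  0.19  0.01]
```

```bash
python3 -m jog '-7 30 5 0.3 3.7 -4.4 1; -14 65 5 0.6 7.5 -8.8 1; -21 100 5 0.9 11.2 -13.2 1; -28 135 5 1.2 15 -17.6 1; -35 170 5 1.5 18.8 -22 1; -42 205 0 1.8 22.5 -26.4 1; -50 240 -4 2.1 26.3 -30.8 1; -58 275 -8 2.5 30.3 -35.3 1; -64.5 303 -8 2.5 30.3 -35.3 1; -64.5 303 -8 2.5 30.3 -35.3 1'; python3 slot.py .15
```

```text
time_s: 24.67
ee_pos: [0.5055, 0.3179, 0.2464]
eef_rot: [-1.576, -0.002, -1.701]
force: [-0.2, -0.2, -1.9]
grip_width: 0.0138
t 24.67 shift [  1.3  -3.9 -96.4] turn [ 0.07 -0.28 -0.21] q [0.5  0.37 1.28 0.   1.49 0.63] w 0.0138
F [-0.24 -0.18 -1.94] M [-0.1  -0.04  0.02]
```

```bash
python3 -m jog '1 -2 -35 0 -0.2 -0.2 1; 1.3 -4 -70 0 -0.3 -0.2 1; 1.3 -4 -105 0 -0.3 -0.2 1; 1.3 -4 -121 0 -0.3 -0.2 1; 1.3 -4 -121 0 -0.3 -0.2 1; 1.3 -4 -121 0 -0.3 -0.2 1'; python3 slot.py .085; python3 - <<'E'
from lens import *
c=camera("wrist"); crop(c,"w22.png",170,110,340,240,4)
c=camera("scene"); crop(c,"s22.png",270,70,370,160,7)
E
```

```text
time_s: 25.17
ee_pos: [0.5067, 0.3136, 0.1246]
eef_rot: [-1.572, -0.002, -1.704]
force: [0.2, 0.2, -0.8]
grip_width: 0.0139
t 25.17 shift [  0.1   0.4 -39.6] turn [ 0.12 -0.08 -0.01] q [ 0.49  0.45  1.45 -0.    1.24  0.63] w 0.0139
F [ 0.18  0.18 -0.83] M [-0.04 -0.08 -0.02]
```

View pics/w22.png

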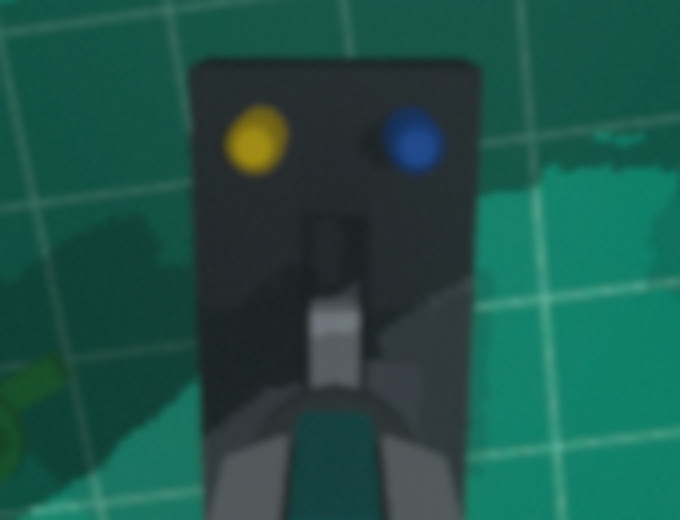

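View pics/s22.png

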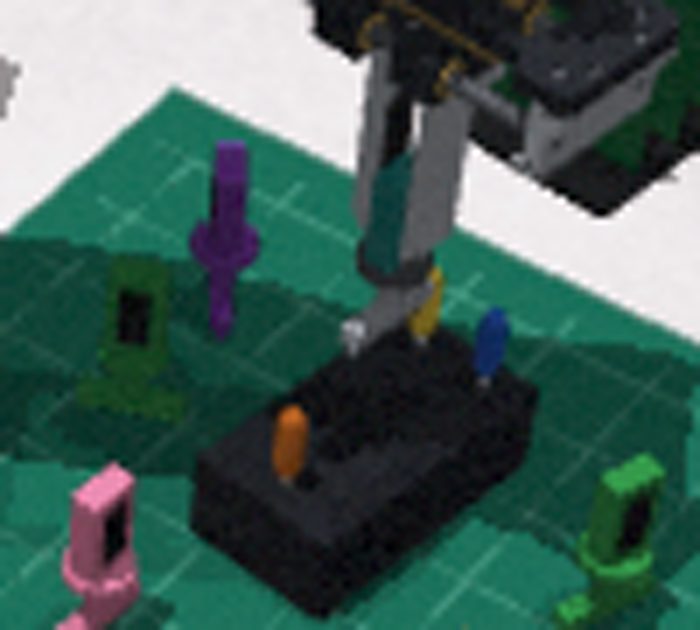

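Aligned with the slot: the bar is centred on the slot at crop x≈335. Lowering in.

```bash
python3 -m jog '0.1 0.4 -15 0 0 0 1; 0.1 0.4 -30 0 0 0 1; 0.1 0.4 -42 0 0 0 1; 0.1 0.4 -48 0 0 0 1; 0.1 0.4 -54 0 0 0 1; 0.1 0.4 -58 0 0 0 1'; python3 slot.py .038
```

```text
time_s: 25.77
ee_pos: [0.5078, 0.3147, 0.0688]
eef_rot: [-1.568, 0.0, -1.704]
force: [0.3, -0.6, -1.7]
grip_width: 0.014
t 25.77 shift [ -1.   -0.7 -30.8] turn [-0.    0.14 -0.01] q [ 0.49  0.52  1.5  -0.    1.12  0.63] w 0.014
F [ 0.29 -0.61 -1.75] M [-0.01 -0.07 -0.03]
```

```bash
python3 -m jog '-0.5 -0.4 -8 0 0 0 1; -1 -0.7 -16 0 0 0 1; -1 -0.7 -23 0 0 0 1; -1 -0.7 -28 0 0 0 1; -1 -0.7 -30 0 0 0 1; -1 -0.7 -30.5 0 0 0 1; -1 -0.7 -30.5 0 0 0 1'; python3 slot.py .0375
```

```text
time_s: 26.35
ee_pos: [0.5069, 0.314, 0.0383]
eef_rot: [-1.568, 0.0, -1.704]
force: [0.3, 0.0, -0.5]
grip_width: 0.0139
t 26.35 shift [-0.1 -0.  -0.8] turn [-0.01  0.15 -0.01] q [ 0.49  0.55  1.52 -0.    1.06  0.63] w 0.0139
F [ 0.34  0.03 -0.51] M [-0.04 -0.1  -0.02]
```

```bash
python3 -m jog '0 0 -1 0 0 0 1; 0 0 -1.5 0 0 0 1; 0 0 -1.5 0 0 0 1'; python3 slot.py .0375; python3 -m jog '0 0 0 0 0 0 0.8; 0 0 0 0 0 0 0.6; 0 0 0 0 0 0 0.6; 0 0 0 0 0 0 0.6; 0 0 0 0 0 0 0.6; 0 0 0 0 0 0 0.6'; python3 - <<'E'
from lens import *
c=camera("scene"); crop(c,"s23.png",270,90,370,170,7)
E
```

```text
time_s: 26.6
ee_pos: [0.5072, 0.3142, 0.0375]
eef_rot: [-1.567, 0.001, -1.704]
force: [-1.3, -1.0, 2.8]
grip_width: 0.0133
t 26.6 shift [-0.4 -0.2 -0. ] turn [-0.03  0.2  -0.01] q [ 0.49  0.55  1.52 -0.    1.06  0.63] w 0.0133
F [-1.26 -0.95  2.84] M [-0.14  0.18  0.01]
time_s: 27.1
ee_pos: [0.5072, 0.3141, 0.0374]
eef_rot: [-1.568, 0.001, -1.704]
force: [0.1, -0.4, -0.5]
grip_width: 0.0377
```

View pics/s23.png

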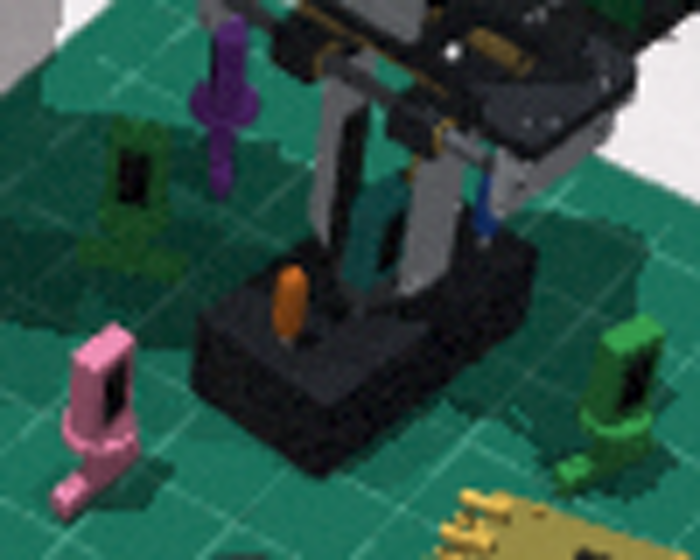

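The collar is seated (2.8 N contact) and the spanner is released. I'll rise straight up and do the final checks.

```bash
python3 -m jog '0 0 20 0 0 0 0.6; 0 0 60 0 0 0 0.6; 0 0 100 0 0 0 0.5; 0 0 140 0 0 0 0.5; 0 0 180 0 0 0 0.5; 0 0 210 0 0 0 0.5; 0 0 210 0 0 0 0.5; 0 0 210 0 0 0 0.5'; python3 cap.py; python3 - <<'E'
from lens import *
c=camera("wrist"); crop(c,"w24.png",130,90,390,280,3)
hsv=cv2.cvtColor(c["img"],cv2.COLOR_RGB2HSV)
P,u,v=cloud(c,(hsv[:,:,0]>78)&(hsv[:,:,0]<100)&(hsv[:,:,1]>90)); k=(np.hypot(P[:,0]-.507,P[:,1]-.312)<.04)&(P[:,2]>.06)&(P[:,2]<.115); P=P[k]
t=P[P[:,2]>.093]; print(len(t),cv2.minAreaRect((t[:,:2]*1000).astype(np.float32)),t[:,2].mean())
c=camera("scene"); cv2.imwrite("pics/s24.png",c["img"][:,:,::-1])
for th in ["board_stack","solder_spool","alcohol_bottle","flux_bottle","bare_boards","screw_jar"]:
    for d in masks_of(th,"scene")[:1]:
        P,u,v=cloud(c,d["mask"]); print(th,np.median(P,0).round(3))
E
```

```text
time_s: 27.82
ee_pos: [0.5076, 0.3144, 0.2488]
eef_rot: [-1.565, 0.003, -1.704]
force: [-0.0, -0.5, -1.2]
grip_width: 0.0469
503 [0.0096 0.0115 0.0135 0.0148 0.0339 0.0379]
plane [ 0.01397621 -0.00194799  0.01400295] tilt deg 0.8085184257891983
((445.7861328125, -279.97576904296875), 34.03937911987305)
212 ((506.84716796875, 313.8029479980469), (26.295007705688477, 13.42747974395752), 82.58679962158203) 0.09661346420656215
board_stack [0.671 0.185 0.064]
solder_spool [0.424 0.008 0.04 ]
alcohol_bottle [ 0.657 -0.189  0.091]
flux_bottle [ 0.687 -0.263  0.055]
bare_boards [ 0.604 -0.406  0.023]
screw_jar [ 0.416 -0.108  0.032]
```

View pics/w24.png

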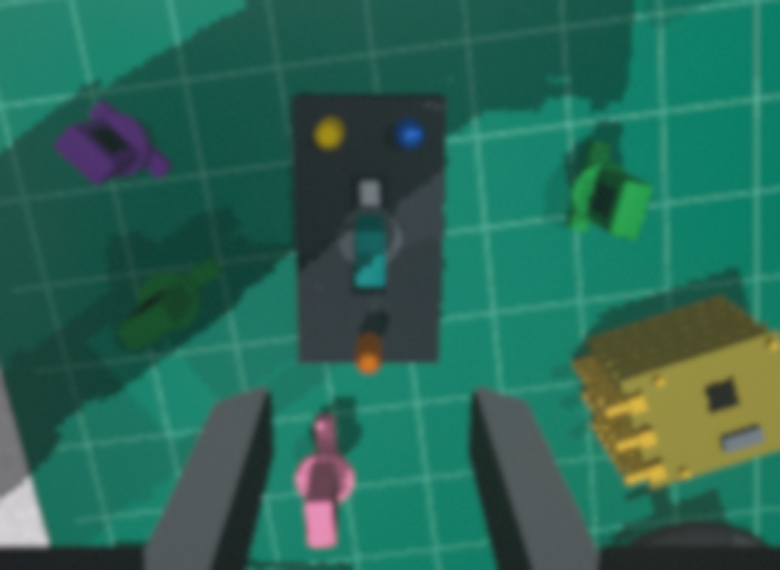

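View pics/s24.png

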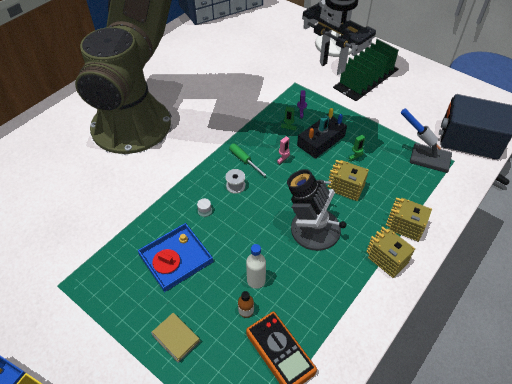

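```bash
python3 -c "
from station import *
o=get_obs(); print(o['time_s'],o['joint_vel'].round(3)); print(hand_in())"
```

```text
28.2667 [ 0.001 -0.003 -0.004  0.     0.003  0.001]
the job is handed in; nothing more can be done
None
```

I finished all three parts of the job and handed it in at 28.3 s of the 61 s allowed; `hand_in()` gives no verdict.

- **Cap:** it lies grip up in the free half of the tray. The flange top reads 14.0 mm above the bench with about 0.8° of tilt, which fits a cap resting on the floor. It is about 25 mm from the tray centre.
- **Ring:** the spanner seated about 6 mm deep, with 4 N of contact and no sign of touching the glass. I turned it clockwise until the torque rose to 1.15 N m, against 0.12 N m of friction, which is the hard stop. The hole direction moved from −8.9° to about −72.5°, roughly 1.11 rad. I unwound the twist before pulling out, so the ring should not have been dragged back.
- **Ring limit:** that last reading used one visible hole and is good to about 3°. "Fully home" therefore rests mainly on the torque.
- **Spanner:** it is back in its slot. The handle's top is at 96.6 mm, the same height as before I picked it up, and within 0.5 mm of its original position. The gripper is clear of everything.
- **Bystanders:** the six I re-measured are within about 2 mm of where they started. I checked the screwdriver and adapter only by eye in the last picture, and both look unmoved.

**What failed or disagreed:** my first two grips on the cap closed on nothing. The cameras put the real fingertips about 21 mm short of the reported TCP, contrary to the description. I corrected for this from then on. The cameras also differed by 2–3 mm on positions, so I aligned the spanner to the ring within a single wrist picture.

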